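Clear the drying rack: dark knob blanks into the spring magazine, pale ones on the stand

ROBOT

A 6-joint arm with a two-finger parallel gripper is mounted at the origin on a cart in front of the work surface, level with it; the furniture and walls round the work are solid. World frame = base frame: x ahead of the robot, y to its left, z up, the work surface at z = 0. Lengths are in mm, angles in rad, forces in N, time in s.
With the tool pointing down it reaches from about 275 to 750 mm from the base axis. Payload 10.2 kg.
Tool frame: the origin (TCP) lies between the finger pads; the fingertips stand ctrl.tips_ahead ahead of it and the grasp point (between the pads) lies 8 mm behind it (ctrl.tips_ahead is the distance from the TCP to the fingertips, in mm); z points along the fingers, y is the direction in which the jaws open and shut (so a half turn about z gives the same grasp; the last joint's range is limited). The gripper opens to 85 mm and grips with 20 to 120 N. Pads are 22 mm wide; open, the fingers measure 114 mm over their backs; the gripper's body (76 mm by 85 mm) begins 54 mm behind the grasp point. The pads swing forward as they close: fully open they stand 13 mm farther back than shut.
Start: joints at [-1.399, 0.313, 1.498, -0, 1.331, -0.223], TCP at [201.915, -484.625, 242.294] pointing down, gripper open.
Joint ranges: [-2.94, 2.94], [-0.97, 2.17], [0.19, 2.56], [-1.23, 4.37], [0.02, 3.11], [-2.88, 2.88]. Speed limits (rad/s): [2.39, 2.39, 3.01, 3.14, 3.14, 3.14].

INTERFACE

Orientations are given as a unit quaternion [w, x, y, z].
In Python, from rig import ctrl gives the robot as it stands. The module is installed in compiled form; this text tells all that it offers.
- The arm moves only by the tool move_arm, never from a script. Its argument "motion" is a list of rows, each an object with "offset": the shift along the tool's x, y, z in m, a list of three; "angular": the turn, a rotation vector about the tool's x, y, z in degrees, a list of three; "jaw": the finger opening in m, from 0 to 0.0854. In form: [{"offset": [tx, ty, tz], "angular": [ax, ay, az], "jaw": jaw}, ...]. A call has 1 to 5 rows; each row is the pose to reach, as a shift and turn from the pose commanded when the call began, along the tool's axes at that moment; what a row does not reach only later rows make up. A row lasts 1/8 s, in which the tool goes at most 62.5 mm and 10.7 degrees, less where a joint would pass 70% of its speed; a pose out of reach is approached as far as the arm can. A call with a gripper value outside its range is refused whole. The fingers move at their own pace and stop on an object; "squeeze" is the grip in N (left out, the last holds). Time passes only in rows, so rows that repeat a pose let the fingers close. It gives the time, the measured TCP pose, the force and the opening at its end, in the units of the state.
- ctrl.sense(): the state, without advancing time (a new reading comes with each control period).
- ctrl.capture(name): name is "scene" or "top" or "wrist"; returns a dict with "img" (384x512x3 uint8, red, green, blue), "intrinsics" (3x3 intrinsics, pixels), "rvec" (rotation vector, rad) and "tvec" (3), from world to camera coordinates, as OpenCV has them. Camera axes: x right, y down, z forward; pixel columns grow to the right and rows downward; lengths in mm; the calibration is good to about 2 mm. A picture is of the moment at which its call begins. There is no depth.
- ctrl.finish_job(): hands the job in, once; it reports no verdict.
The state is a dict: "time_s": time; "joints": joint angles; "dq": joint speeds; "tau": joint torques, N m; "eef_pos": TCP position; "ee_rot": TCP orientation; "force": force on the tool from outside, world axes, zero at the start; "wrist_torque": the same for the moment, N m; "grip_width": opening from 0.0 (shut) to 1.0 (fully open).
Only numpy, scipy, OpenCV 4.12 (cv2) and the standard library are available. Lean on these libraries where they do the work, as an engineer would, in place of code of your own. Each camera call takes 0.05 s, during which the arm holds its last target. There are 200 camera calls.

TASK

Wooden knob blanks, four or five of them, hang mixed on the hooks of the drying rack. Lift each one up and off its hook: press the dark, already stained ones, neck up, one on top of the other down into the spring-loaded magazine until the red catches snap shut over the shoulders of each, and stand the pale, unstained ones side by side, neck up, squarely on the narrow sloping ledge of the staining stand, between its lip and its back rest. Leave the magazine standing upright, and do not push the stain jar, the brush or the sanding block about.

Things in the scene. Friction and masses are not known exactly. Their poses are not given: they have to be found in the camera images.
- dark_1_mid (a point): dark brown wooden knob blank, 90 g, 76 mm high; point: its centre. Block 30 x 32 mm (x, y), 36 mm high; on it a flat neck 14 (x) x 32 (y) mm, 40 mm high; z points up the neck, which hangs uppermost. Shoulders 8 mm deep before and behind the neck, 2 mm below the centre. Slot through the neck along x: 14 mm wide, 23 high, 6 to 29 mm above the centre. Grip across the neck's 32 mm. May be absent
- dark_2_mid (a point): dark brown wooden knob blank, 90 g, 76 mm high; point: its centre. Block 30 x 32 mm (x, y), 36 mm high; on it a flat neck 14 (x) x 32 (y) mm, 40 mm high; z points up the neck, which hangs uppermost. Shoulders 8 mm deep before and behind the neck, 2 mm below the centre. Slot through the neck along x: 14 mm wide, 23 high, 6 to 29 mm above the centre. Grip across the neck's 32 mm. May be absent
- pale_1_mid (a point): pale wooden knob blank, 90 g, 76 mm high; point: its centre. Block 30 x 32 mm (x, y), 36 mm high; on it a flat neck 14 (x) x 32 (y) mm, 40 mm high; z points up the neck, which hangs uppermost. Shoulders 8 mm deep before and behind the neck, 2 mm below the centre. Slot through the neck along x: 14 mm wide, 23 high, 6 to 29 mm above the centre. Grip across the neck's 32 mm. May be absent
- pale_2_mid (a point): pale wooden knob blank, 90 g, 76 mm high; point: its centre. Block 30 x 32 mm (x, y), 36 mm high; on it a flat neck 14 (x) x 32 (y) mm, 40 mm high; z points up the neck, which hangs uppermost. Shoulders 8 mm deep before and behind the neck, 2 mm below the centre. Slot through the neck along x: 14 mm wide, 23 high, 6 to 29 mm above the centre. Grip across the neck's 32 mm. May be absent
- pale_3_mid (a point): pale wooden knob blank, 90 g, 76 mm high; point: its centre. Block 30 x 32 mm (x, y), 36 mm high; on it a flat neck 14 (x) x 32 (y) mm, 40 mm high; z points up the neck, which hangs uppermost. Shoulders 8 mm deep before and behind the neck, 2 mm below the centre. Slot through the neck along x: 14 mm wide, 23 high, 6 to 29 mm above the centre. Grip across the neck's 32 mm. May be absent
- rack: fixed drying rack; origin on the bench, z up. Board 304 mm wide (y), top 177 mm up, front face at x = +22 mm. Five 8 mm steel hooks come out of it toward -x (to the robot) at y = -136, -68, 0, 68, 136 mm: bar level, its top 135 mm up, to x = -30 mm, then turned up to a tip at x = -42 mm, 6 mm higher than the bar
- rack_hang (a point): point of the rack on the middle hook where a blank hangs: rack x = -17 mm, y = 0, at the top of the bar (135 mm up). Blanks hang from their slot's top within 3 mm of this x, turned as the rack is. To take one off: raise it 9 to 12 mm, draw it 40 mm toward the rack's -x, then lift
- magazine: grey spring magazine, 1.5 kg, loose on the bench on a dark foot 110 x 100 x 14 mm. Vertical column open at the top, inside 33 (x) x 35.5 (y) mm. Origin: on its axis, level with the flat undersides of the two red catches (front and back), 148 mm above the bench; z up. The walls at y = +-18 mm end at z = -18 mm, flared to -7 mm. Blanks go in with x along its x, either way round
- magazine_throat (a point): on the column's axis at the top of the four straight corner posts that guide a blank across x, 34 mm above the catches' undersides; their flare ends 45 mm above these. At a blank's y sides nothing stands above the catches, so fingers have room. The catches' tips are 10 mm off the axis; a block pushed from above spreads them
- follower (a joint): depth (m) of the brass spring plate below its top position (top face 8 mm below the catches): 0 empty, 0.028 with one blank latched, 0.104 with two. Catches snap in once the shoulders are below them: latched, a blank's centre is 2 mm, its neck top 40 mm above the magazine's origin; 3 to 8 mm overtravel is harmless. Pushing takes 3 to 7 N (first), 5 to 13 N (second); unlatched it springs up
- cradle: sloping ledge of the fixed wooden staining stand, 184 mm wide (y), raised 75 mm, tipped back 0.26 rad about y, so its z leans away from the robot. Origin: middle of the ledge's top; z square to it, x down the slope. Lip in front: 4 mm high, inner face x = -20 mm. Back rest: face x = +18 mm, 49 mm high. Blanks stand at x -5 to +3 mm, centre z 38 mm; y = -66, 0, 66 mm suit three
- stain_jar_mid (a point): brown stain jar with a black cap, 56 mm wide, 82 mm high, standing behind the rack, its centre; leave alone
- dust_brush_mid (a point): flat brush with a wooden handle, 47 x 169 x 16 mm, lying to the right of the carved branch, its centre; leave alone
- sand_block_mid (a point): cork sanding block 51 x 93 x 28 mm, lying near the bench's front edge, its centre; leave alone

How it is judged (in metres and radians):
At the end, for the whole second after the job is handed in: Each dark blank is upright in the magazine, held below the catches (centre at most 7 mm above their undersides, 7 mm off axis); each pale one stands neck up on the ledge between lip and rest, square to it within 0.12 rad; magazine upright; all at rest (x of dark_1_mid in the frame of magazine between -0.006 and 0.006 m and y of dark_1_mid in the frame of magazine between -0.007 and 0.007 m and z of dark_1_mid in the frame of magazine between -0.118 and 0.007 m and angle between each of dark_1_mid, dark_2_mid's own z axis and vertical below 0.12 rad and linear speed of each of dark_1, dark_2, pale_1, pale_2, pale_3, magazine below 0.02 m/s and x of dark_2_mid in the frame of magazine between -0.006 and 0.006 m and y of dark_2_mid in the frame of magazine between -0.007 and 0.007 m and z of dark_2_mid in the frame of magazine between -0.118 and 0.007 m and x of pale_1_mid in the frame of cradle between -0.01 and 0.01 m and y of pale_1_mid in the frame of cradle between -0.08 and 0.08 m and z of pale_1_mid in the frame of cradle between 0.032 and 0.044 m and angle between the z axis of each of pale_1_mid, pale_2_mid, pale_3_mid and the z axis of cradle, either way round below 0.12 rad and angle between each of pale_1_mid, pale_2_mid, pale_3_mid's own z axis and vertical below 0.6 rad and x of pale_2_mid in the frame of cradle between -0.01 and 0.01 m and y of pale_2_mid in the frame of cradle between -0.08 and 0.08 m and z of pale_2_mid in the frame of cradle between 0.032 and 0.044 m and x of pale_3_mid in the frame of cradle between -0.01 and 0.01 m and y of pale_3_mid in the frame of cradle between -0.08 and 0.08 m and z of pale_3_mid in the frame of cradle between 0.032 and 0.044 m and angle between magazine's own z axis and vertical below 0.06 rad); the robot touches nothing.
It fails at once if the stain jar is pushed more than 7 cm (distance of stain_jar_mid from where it was at the start of the episode above 0.07 m).
It fails at once if the dust brush is pushed more than 7 cm (distance of dust_brush_mid from where it was at the start of the episode above 0.07 m).
It fails at once if the sand block is pushed more than 7 cm (distance of sand_block_mid from where it was at the start of the episode above 0.07 m).
Of dark_1, dark_2, pale_1, pale_2, pale_3 only 4 to 5 are there at a start; the rules pass over those that are not, and their reading is None.
At some moment in a run one of magazine may be knocked a few centimetres aside while the robot is not near it.
It also fails if it takes over 210 s, if anything falls off the work surface, if the arm or the gripper's body presses on something with over 40 N, if the wrist force passes 120 N, or if a joint passes its speed limit or range.

## Working session

There is one attempt and no reset: what is moved stays moved. The work goes in short steps, Python scripts to look and compute and a tool call to move; the robot and the scene stay as the last step left them, time stands still between calls to the robot, and variables do not carry over. Pictures are saved under pics/ and viewed, about 12 in all and at most 16, crops included, and the job is handed in when it is done.

Besides the shell and the picture viewer there is one more tool, called after "Request:" as a command line: name --argument value ..., lists and objects as JSON in quotes. move_arm: Moves the arm, as the interface text tells. Its arguments: {"type":"object","properties":{"motion":{"type":"array","items":{"type":"object","properties":{"offset":{"type":"array","items":{"type":"number"}},"angular":{"type":"array","items":{"type":"number"}},"jaw":{"type":"number"}}}},"squeeze":{"type":"number"}},"required":["motion"]}

```bash
mkdir -p pics
cat > h.py <<'E'
import numpy as np, cv2, json
from rig import ctrl
from scipy.spatial.transform import Rotation as R
def cap(n,f=None):
    c=ctrl.capture(n)
    if f: cv2.imwrite('pics/'+f,c['img'][:,:,::-1])
    return c
def proj(c,P):
    return cv2.projectPoints(np.asarray(P,float).reshape(-1,3),np.array(c['rvec'],float),np.array(c['tvec'],float),np.array(c['intrinsics'],float),None)[0].reshape(-1,2)
def ray(c,uv):
    Rm=cv2.Rodrigues(np.array(c['rvec'],float))[0];t=np.array(c['tvec'],float).ravel();K=np.array(c['intrinsics'],float)
    d=Rm.T@np.linalg.solve(K,[uv[0],uv[1],1.]);return -Rm.T@t,d/np.linalg.norm(d)
def onz(c,uv,z):
    o,d=ray(c,uv);return o+d*(z-o[2])/d[2]
def tri(obs):
    A=np.zeros((3,3));b=np.zeros(3)
    for c,uv in obs:
        o,d=ray(c,uv);M=np.eye(3)-np.outer(d,d);A+=M;b+=M@o
    return np.linalg.solve(A,b)
def rel(pos,Rt=None,s=None):
    s=s or ctrl.sense();q=np.array(s['ee_rot']);R0=R.from_quat(q[[1,2,3,0]])
    off=R0.inv().apply(np.array(pos)-np.array(s['eef_pos']))/1000
    return off.round(4), (R0.inv()*Rt).as_rotvec(degrees=True).round(2) if Rt is not None else None
E
python3 - <<'E'
from h import *
s=ctrl.sense();print({k:np.round(v,3) for k,v in s.items()},ctrl.tips_ahead)
import pickle
d={}
for n in('scene','top','wrist'):
    d[n]=cap(n,n+'0.png');print(n,np.round(ray(d[n],(256,192)),2).tolist(), d[n]['intrinsics'][0][0])
pickle.dump(d,open('c0.pkl','wb'))
im=np.hstack([cv2.resize(d[n]['img'],(800,600),interpolation=2) for n in('scene',)])
cv2.imwrite('pics/s.png',im[:,:,::-1]);cv2.imwrite('pics/t.png',cv2.resize(d['top']['img'],(800,600),interpolation=2)[:,:,::-1])
E
```

```text
{'time_s': np.float64(0.0), 'joints': array([-1.399,  0.313,  1.498,  0.   ,  1.331, -0.223]), 'dq': array([-0.001, -0.001, -0.003, -0.001, -0.   , -0.   ]), 'tau': array([-0.0000e+00, -4.1227e+01, -2.5974e+01, -0.0000e+00,  4.0000e-03,
        0.0000e+00]), 'eef_pos': array([ 201.89 , -484.366,  241.725]), 'ee_rot': array([-0.001,  0.981,  0.196,  0.   ]), 'force': array([-0.494, -0.029,  0.08 ]), 'wrist_torque': array([-0.003,  0.003, -0.006]), 'grip_width': np.float64(0.997)} 11.0
scene [[-391.91, 746.9, 812.31], [0.68, -0.52, -0.52]] 409.3722680188029
top [[442.79, 89.08, 1501.35], [0.04, -0.02, -1.0]] 464.11050043030536
wrist [[275.74, -453.36, 373.65], [-0.3, -0.13, -0.94]] 332.39262715605906
```

View pics/s.png

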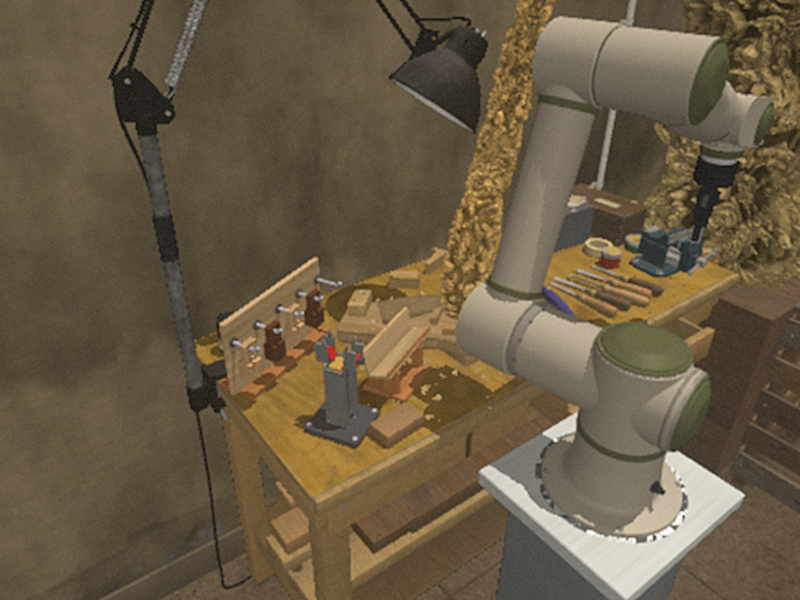

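View pics/t.png

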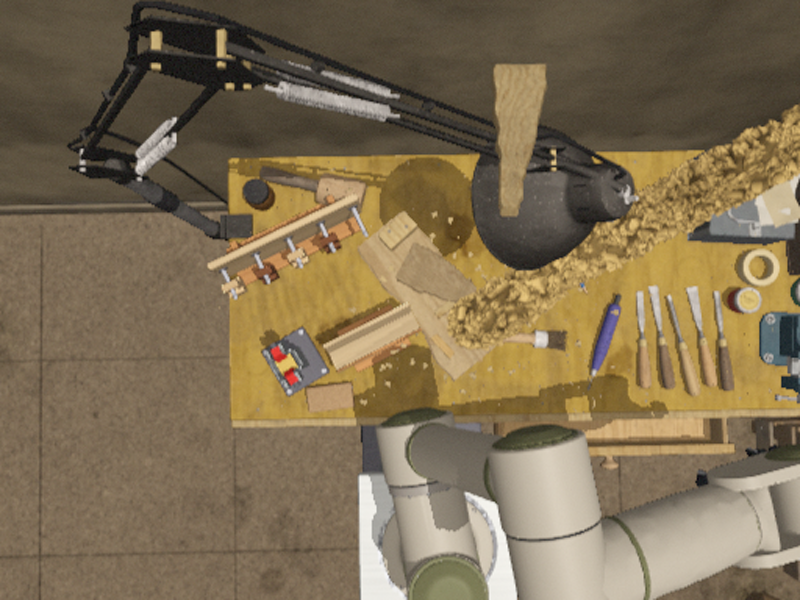

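The four blanks run pale, dark, pale, dark from the left (hooks +136, +68, 0, -68), with the right hook empty. The magazine is at about (295,362) and the ledge at about (375,335) in the top view. I'll enlarge both.

Run:
```python
from h import *
import pickle
d=pickle.load(open('c0.pkl','rb'))
def crop(n,x,y,w,h,k,f):
    im=cv2.resize(d[n]['img'][y:y+h,x:x+w],None,fx=k,fy=k,interpolation=2)
    for i in range(0,w,20): cv2.putText(im,str(x+i),(i*k,10),0,.35,(255,255,0));cv2.line(im,(i*k,0),(i*k,h*k),(255,255,0),1) if 0 else cv2.line(im,(i*k,12),(i*k,18),(255,255,0),1)
    for i in range(0,h,20): cv2.putText(im,str(y+i),(0,i*k+4),0,.35,(255,255,0));cv2.line(im,(24,i*k),(30,i*k),(255,255,0),1)
    cv2.imwrite('pics/'+f,im[:,:,::-1])
crop('top',128,118,160,120,5,'tc.png')
crop('scene',130,160,160,120,5,'sc.png')
```

```text
(no output)
```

View pics/tc.png

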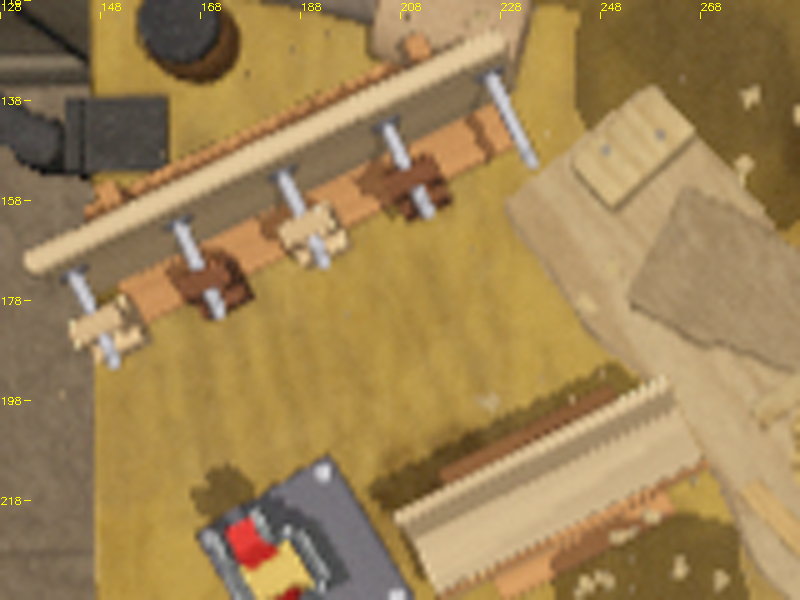

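View pics/sc.png

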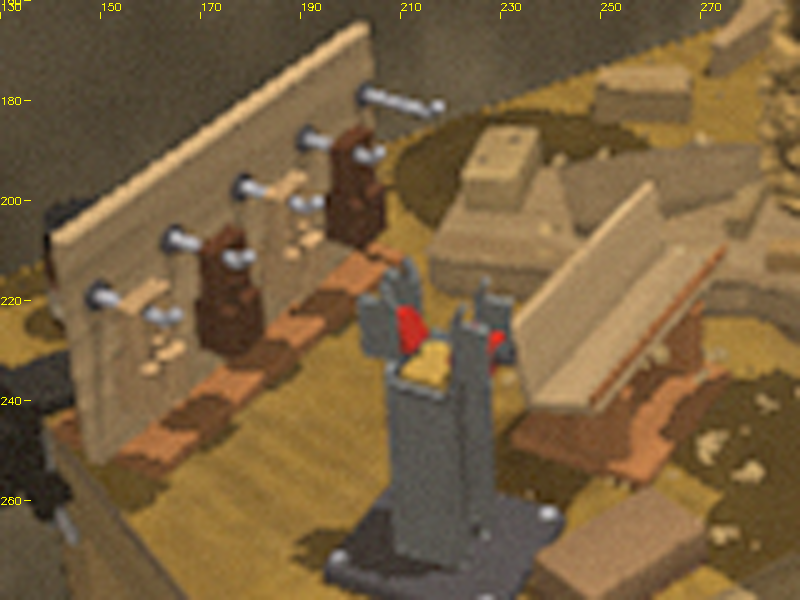

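```bash
cat > fit.py <<'E'
from h import *
from scipy.optimize import least_squares
def frame(p,tilt=0):
    return R.from_euler('z',p[3])*R.from_euler('y',tilt), np.array(p[:3])
def fit(obs,p0,tilt=0,fixz=None):
    # obs: list of (cam, [(u,v)], [local pts])
    def f(q):
        p=[q[0],q[1],fixz if fixz is not None else q[3],q[2]]
        Rm,t=frame(p,tilt)
        return np.concatenate([(proj(c,Rm.apply(L)+t)-uv).ravel() for c,uv,L in obs])
    q0=[p0[0],p0[1],p0[3]]+([] if fixz is not None else [p0[2]])
    r=least_squares(f,q0,loss='soft_l1')
    q=r.x;return np.array([q[0],q[1],fixz if fixz is not None else q[3],q[2]]), r.fun.reshape(-1,2)
E
python3 - <<'E'
from fit import *
import pickle
d=pickle.load(open('c0.pkl','rb'))
T=lambda a:np.array(a,float)/5+[128,118]-.4
S=lambda a:np.array(a,float)/5+[130,160]-.4
L=[(-42,y,140) for y in(136,68,0,-68,-136)]
B=[(22,152,177),(22,-152,177)]
obs=[(d['top'],T([(115,362),(219,314),(322,265),(430,213),(532,162),(40,272),(505,50)]),L+B),
(d['scene'],S([(178,314),(250,258),(320,205),(380,153),(440,107),(57,243),(368,28)]),L+B)]
p,r=fit(obs,[800,250,0,.4],fixz=0);print('rack',p.round(3));print(r.round(1).tolist())
p,r=fit(obs,[800,250,0,.4]);print('rack',p.round(3))
C=[(18,92,49),(18,-92,49),(-20,92,4),(-20,-92,4)]
obs=[(d['top'],T([(404,524),(668,388),(437,588),(703,462)]),C),
(d['scene'],S([(517,322),(652,185),(590,405),(722,250)]),C)]
p,r=fit(obs,[600,150,75,.4],tilt=.26,fixz=75);print('cradle',p.round(3));print(r.round(1).tolist())
p,r=fit(obs,[600,150,75,.4],tilt=.26);print('cradle',p.round(3))
for z in(14,148): print('mag',onz(d['top'],np.array([295,362])/1.5625,z).round())
print(onz(d['top'],np.array([330,395])/1.5625,28).round())
im=cv2.resize(d['top']['img'][205:265,155:235],None,fx=10,fy=10,interpolation=2);cv2.imwrite('pics/m.png',im[:,:,::-1])
E
```

```text
rack [6.03776e+02 2.70850e+02 0.00000e+00 4.30000e-01]
[[-0.7, 0.4], [-0.4, -0.0], [-0.0, -0.2], [-0.7, 0.2], [-0.2, 0.5], [-3.1, 0.1], [0.2, -1.2], [0.0, -0.1], [0.4, -0.6], [-0.0, -0.7], [0.5, -0.2], [0.0, -0.2], [1.2, -0.2], [0.6, -0.6]]
rack [ 6.04556e+02  2.70593e+02 -2.11800e+00  4.30000e-01]
cradle [423.454 119.067  75.      0.449]
[[-1.9, 0.4], [0.6, -0.3], [-0.4, 1.6], [0.4, -0.6], [-0.5, 1.4], [1.0, -0.7], [-0.4, -1.1], [0.2, -1.1]]
cradle [424.24  118.48   71.57    0.449]
mag [381. 281.  14.]
mag [387. 264. 148.]
[314. 210.  28.]
```

View pics/m.png

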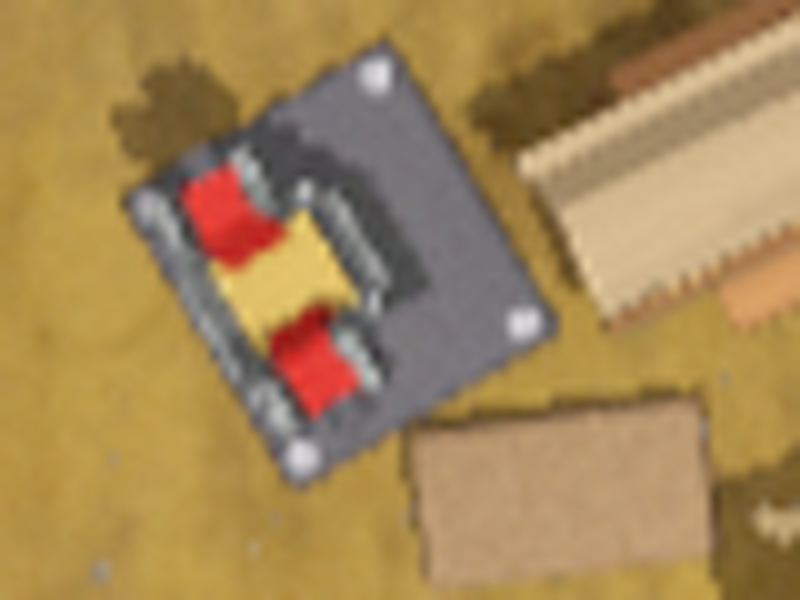

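Request:
move_arm --motion '[{"offset": [0.1,-0.16,-0.03],"angular": [0,0,-2],"jaw": 0.05},{"offset": [0.1,-0.16,-0.03],"angular": [0,0,-2],"jaw": 0.05},{"offset": [0.1,-0.16,-0.03],"angular": [0,0,-2],"jaw": 0.05},{"offset": [0.1,-0.16,-0.03],"angular": [0,0,-2],"jaw": 0.05}]' --squeeze 60

```text
time_s: 0.65
eef_pos: [233.2, -296.0, 273.1]
ee_rot: [0.001, 0.977, 0.215, 0.0]
force: [-0.4, -1.2, -1.0]
grip_width: 0.586
```

Request:
move_arm --motion '[{"offset": [0.13,-0.148,-0.03],"angular": [0,0,0],"jaw": 0.05},{"offset": [0.13,-0.148,-0.03],"angular": [0,0,0],"jaw": 0.05},{"offset": [0.13,-0.148,-0.03],"angular": [0,0,0],"jaw": 0.05},{"offset": [0.13,-0.148,-0.03],"angular": [0,0,0],"jaw": 0.05},{"offset": [0.13,-0.148,-0.03],"angular": [0,0,0],"jaw": 0.05}]'

```text
time_s: 1.27
eef_pos: [289.4, -110.1, 302.2]
ee_rot: [0.0, 0.977, 0.214, -0.0]
force: [0.1, -0.7, 0.5]
grip_width: 0.587
```

Request:
move_arm --motion '[{"offset": [0.14,-0.188,-0.03],"angular": [0,0,0],"jaw": 0.05},{"offset": [0.14,-0.188,-0.03],"angular": [0,0,0],"jaw": 0.05},{"offset": [0.14,-0.188,-0.03],"angular": [0,0,0],"jaw": 0.05},{"offset": [0.14,-0.188,-0.03],"angular": [0,0,0],"jaw": 0.05},{"offset": [0.14,-0.188,-0.03],"angular": [0,0,0],"jaw": 0.05}]'

```text
time_s: 1.9
eef_pos: [339.1, 120.4, 331.8]
ee_rot: [-0.0, 0.977, 0.215, -0.001]
force: [0.3, -1.2, -0.4]
grip_width: 0.581
```

Request:
move_arm --motion '[{"offset": [0.19,-0.037,0],"angular": [0,0,0],"jaw": 0.05},{"offset": [0.19,-0.037,0],"angular": [0,0,0],"jaw": 0.05},{"offset": [0.19,-0.037,0],"angular": [0,0,0],"jaw": 0.05},{"offset": [0.19,-0.037,0],"angular": [0,0,0],"jaw": 0.05},{"offset": [0.19,-0.037,0],"angular": [0,0,0],"jaw": 0.05}]'

```text
time_s: 2.52
eef_pos: [496.3, 230.1, 331.5]
ee_rot: [0.0, 0.977, 0.212, -0.001]
force: [0.1, -0.1, -0.8]
grip_width: 0.584
```

Run:
```python
from h import *
import pickle
c=cap('wrist');s=ctrl.sense();pickle.dump(c,open('c1.pkl','wb'));print(s['time_s'],s['eef_pos'],s['ee_rot'])
cv2.imwrite('pics/w1.png',cv2.resize(c['img'],(800,600),interpolation=2)[:,:,::-1])
```

```text
2.575 [495.73021892 230.22413401 332.27856419] [ 1.62144440e-04  9.77256744e-01  2.12059415e-01 -1.84649783e-04]
```

View pics/w1.png

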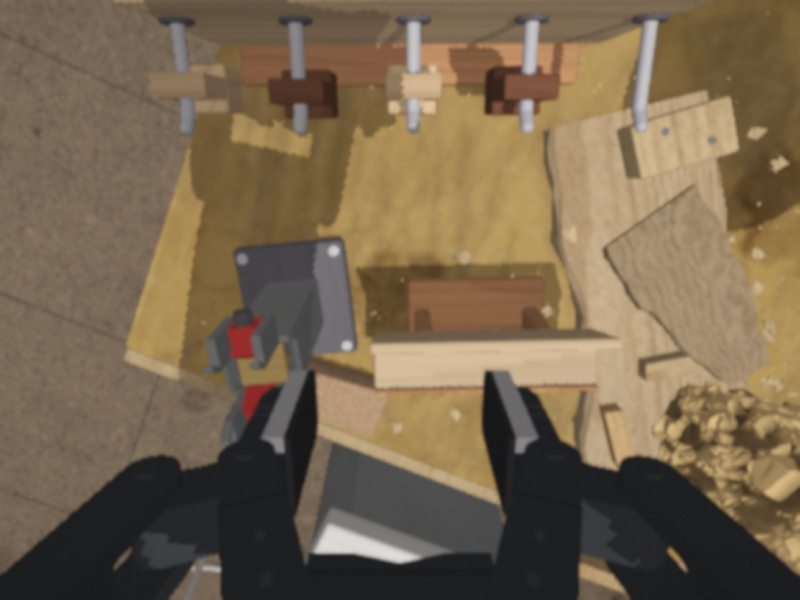

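Run:
```python
from fit import *
import pickle
d=pickle.load(open('c0.pkl','rb'));w=pickle.load(open('c1.pkl','rb'))
T=lambda a:np.array(a,float)/5+[128,118]-.4
S=lambda a:np.array(a,float)/5+[130,160]-.4
W=lambda a:np.array(a,float)/1.5625-.2
L=[(-42,y,140) for y in(136,68,0,-68,-136)]
Rt=[(22,y,131) for y in(136,68,0,-68,-136)]
ow=(w,W([(187,131),(301,131),(414,131),(528,131),(640,130),(176,20),(296,20),(413,18),(531,19),(650,18)]),L+Rt)
obs=[(d['top'],T([(115,362),(219,314),(322,265),(430,213),(532,162)]),L),
(d['scene'],S([(178,314),(250,258),(320,205),(380,153),(440,107)]),L)]
for o in ([ow],obs+[ow]):
  p,r=fit(o,[600,270,0,.4],fixz=0);print('rack',p.round(3),r[-10:].round(1).tolist())
Rm,t=frame(p)
for n,uv in zip(('p1','d1','p2','d2'),W([(178,84),(303,93),(414,82),(523,85)])): print(n,Rm.inv().apply(onz(w,uv,144)-t).round(1))
C=[(18,92,49),(18,-92,49),(-20,92,4),(-20,-92,4)]
obs=[(d['top'],T([(404,524),(668,388),(437,588),(703,462)]),C),
(d['scene'],S([(517,322),(652,185),(590,405),(722,250)]),C)]
ow=(w,W([(374,350),(618,347),(376,387),(597,385)]),C)
for o in ([ow],obs+[ow]):
  p,r=fit(o,[423,119,75,.44],tilt=.26,fixz=75);print('cradle',p.round(3),r[-4:].round(1).tolist())
F=[(55,50,14),(55,-50,14),(-55,-50,14),(-55,50,14)]
ot=(d['top'],np.array([(125,195),(385,40),(557,325),(300,487)])/10+[155,205]-.45,F)
ow=(w,W([(236,250),(342,239),(356,350)]),F[:3])
for o in ([ot],[ow],[ot,ow]):
  p,r=fit(o,[385,264,0,.54],fixz=0);print('mag',p.round(3),r.round(1).tolist())
```

```text
rack [6.03204e+02 2.70561e+02 0.00000e+00 4.34000e-01] [[-0.9, 2.7], [-1.0, 2.2], [-0.3, 1.8], [-0.2, 1.4], [1.2, 1.5], [0.5, -0.9], [-0.6, -1.4], [0.3, -0.6], [0.6, -1.7], [0.4, -1.6]]
rack [6.03354e+02 2.70625e+02 0.00000e+00 4.34000e-01] [[-0.9, 2.4], [-1.0, 2.0], [-0.3, 1.6], [-0.2, 1.2], [1.2, 1.4], [0.5, -1.2], [-0.6, -1.6], [0.3, -0.8], [0.6, -1.9], [0.4, -1.7]]
p1 [-14. 135. 144.]
d1 [-19.2  63.7 144. ]
p2 [-1.37e+01 -1.00e-01  1.44e+02]
d2 [-15.6 -62.5 144. ]
cradle [426.798 121.145  75.      0.44 ] [[-2.6, 0.2], [3.2, 0.5], [-1.4, -0.2], [1.3, -0.3]]
cradle [426.296 120.319  75.      0.441] [[-2.2, 0.9], [3.6, 1.0], [-0.9, 0.5], [1.6, 0.2]]
mag [384.386 281.214   0.      0.531] [[-0.7, 0.1], [0.2, -0.8], [0.9, 0.1], [-0.3, 0.5]]
mag [384.471 283.926   0.      0.523] [[-3.3, -0.5], [0.3, -0.2], [0.9, 1.3]]
mag [384.635 282.951   0.      0.528] [[-1.2, -0.0], [-0.3, -0.9], [0.3, 0.1], [-0.9, 0.4], [-2.8, -0.1], [0.8, -0.1], [1.7, 1.3]]
```

Rack at (603.4, 270.6, yaw 0.434). The left and right darks hang at about y = ±66. I'll go above the right dark one.

Request:
move_arm --motion '[{"offset": [0.097,0.077,0.12],"angular": [0,0,-0.2],"jaw": 0.05},{"offset": [0.097,0.077,0.12],"angular": [0,0,-0.2],"jaw": 0.05},{"offset": [0.097,0.077,0.12],"angular": [0,0,-0.2],"jaw": 0.05},{"offset": [0.097,0.077,0.12],"angular": [0,0,-0.2],"jaw": 0.05},{"offset": [0.097,0.077,0.12],"angular": [0,0,-0.2],"jaw": 0.05}]'

```text
time_s: 3.2
eef_pos: [615.5, 202.0, 214.4]
ee_rot: [0.0, 0.977, 0.215, 0.001]
force: [-1.1, 0.2, 0.4]
grip_width: 0.584
```

```bash
cat > go.py <<'E'
import sys
from fit import *
RACK=[603.4,270.6,0,.434];CR=[426.0,120.3,75,.44]
flip=R.from_euler('x',np.pi)
def tgt(p,loc,tilt=0):
    Rm,t=frame(p,tilt);return Rm.apply(loc)+t, Rm*flip
E
python3 - <<'E'
from go import *
P,Q=tgt(RACK,(-16,-66,124));s=ctrl.sense();print(s['time_s'],np.round(s['eef_pos'],1),rel(P,Q,s))
c=cap('wrist','w2.png');print(proj(c,[tgt(RACK,(-16,-66,144))[0],tgt(RACK,(-16,-82,144))[0],tgt(RACK,(-16,-50,144))[0]]).round())
E
```

```text
3.2 [615.5 202.  214.4] (array([ 0.0017, -0.0014,  0.0904]), array([ 0.04, -0.13, -0.09]))
[[254. 203.]
 [279. 203.]
 [230. 203.]]
```

View pics/w2.png

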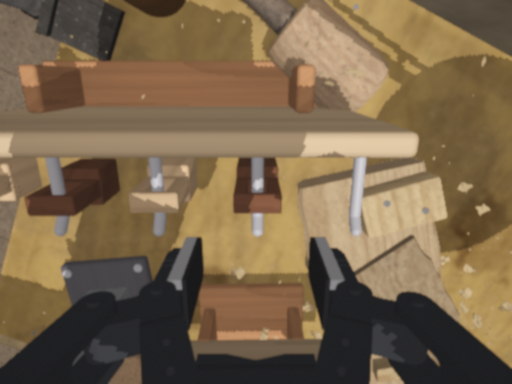

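The neck top of the right dark blank is centred at (258,201), about 3 mm right of my prediction. Descend and grip.

Request:
move_arm --motion '[{"offset": [0.003,0.0005,0.045],"angular": [0,0,0],"jaw": 0.05},{"offset": [0.003,0.0005,0.09],"angular": [0,0,0],"jaw": 0.05},{"offset": [0.003,0.0005,0.09],"angular": [0,0,0],"jaw": 0.05},{"offset": [0.003,0.0005,0.09],"angular": [0,0,0],"jaw": 0.02},{"offset": [0.003,0.0005,0.09],"angular": [0,0,0],"jaw": 0.02}]' --squeeze 60

```text
time_s: 3.88
eef_pos: [619.8, 203.9, 125.6]
ee_rot: [0.0, 0.977, 0.215, 0.003]
force: [-1.0, 0.8, 6.5]
grip_width: 0.366
```

Request:
move_arm --motion '[{"offset": [0,0,0],"angular": [0,0,0],"jaw": 0.02},{"offset": [0,0,0],"angular": [0,0,0],"jaw": 0.02},{"offset": [0,0,0],"angular": [0,0,0],"jaw": 0.02},{"offset": [0,0,0],"angular": [0,0,0],"jaw": 0.02}]'

```text
time_s: 4.38
eef_pos: [619.9, 203.9, 125.5]
ee_rot: [0.0, 0.977, 0.215, 0.003]
force: [-0.4, 1.8, 8.0]
grip_width: 0.365
```

Gripped (31 mm). Lift 11 mm, draw back 45 mm, then lift.

Request:
move_arm --motion '[{"offset": [0,0,-0.011],"angular": [0,0,0],"jaw": 0.02},{"offset": [0,0,-0.011],"angular": [0,0,0],"jaw": 0.02},{"offset": [-0.022,0,-0.011],"angular": [0,0,0],"jaw": 0.02},{"offset": [-0.045,0,-0.011],"angular": [0,0,0],"jaw": 0.02},{"offset": [-0.05,0,-0.011],"angular": [0,0,0],"jaw": 0.02}]'

```text
time_s: 5.0
eef_pos: [572.6, 182.2, 133.5]
ee_rot: [-0.0, 0.977, 0.215, -0.0]
force: [0.4, -0.1, -1.0]
grip_width: 0.364
```

Request:
move_arm --motion '[{"offset": [0,0,-0.06],"angular": [0,0,0],"jaw": 0.02},{"offset": [0,0,-0.12],"angular": [0,0,0],"jaw": 0.02},{"offset": [0,0,-0.18],"angular": [0,0,0],"jaw": 0.02},{"offset": [0,0,-0.18],"angular": [0,0,0],"jaw": 0.02}]'

```text
time_s: 5.5
eef_pos: [574.7, 182.8, 318.4]
ee_rot: [0.0, 0.977, 0.215, 0.005]
force: [-0.1, 0.2, -2.0]
grip_width: 0.365
```

Run:
```python
from go import *
import pickle
s=ctrl.sense();print(s['time_s'],np.round(s['eef_pos'],1),np.round(s['force'],1),s['grip_width'])
# catches midpoint est from first top picture
d=pickle.load(open('c0.pkl','rb'))
for uv in((258,248),(297,322)):print(onz(d['top'],np.array(uv)/10+[155,205]-.45,150).round(1))
print(rel((384+5,282,s['eef_pos'][2]),R.from_euler('z',.53)*flip,s))
```

```text
5.5 [574.7 182.8 318.4] [-0.1  0.2 -2. ] 0.364589665098885
[394.  287.9 150. ]
[372.4 276.9 150. ]
(array([-0.1269, -0.168 , -0.0017]), array([ 0.2 , -0.53, -5.54]))
```

Request:
move_arm --motion '[{"offset": [-0.201,-0.164,0.056],"angular": [0,0,-5.5],"jaw": 0.02},{"offset": [-0.201,-0.164,0.056],"angular": [0,0,-5.5],"jaw": 0.02},{"offset": [-0.201,-0.164,0.056],"angular": [0,0,-5.5],"jaw": 0.02},{"offset": [-0.201,-0.164,0.056],"angular": [0,0,-5.5],"jaw": 0.02},{"offset": [-0.201,-0.164,0.056],"angular": [0,0,-5.5],"jaw": 0.02}]'

```text
time_s: 6.12
eef_pos: [319.1, 247.4, 256.1]
ee_rot: [-0.0, 0.965, 0.263, -0.001]
force: [1.3, -0.4, -0.9]
grip_width: 0.362
```

Request:
move_arm --motion '[{"offset": [0,0,0],"angular": [0,0,0],"jaw": 0.02},{"offset": [0,0,0],"angular": [0,0,0],"jaw": 0.02},{"offset": [0,0,0],"angular": [0,0,0],"jaw": 0.02}]'

```text
time_s: 6.5
eef_pos: [323.0, 246.7, 257.2]
ee_rot: [0.0, 0.965, 0.261, -0.0]
force: [-0.5, -0.5, -1.4]
grip_width: 0.358
```

Run:
```python
from go import *
import pickle
c=cap('wrist');s=ctrl.sense();pickle.dump((c,s),open('c3.pkl','wb'));print(s['time_s'],np.round(s['eef_pos'],1),np.round(s['ee_rot'],4))
M=[384,282.5,0,.53]
print(proj(c,[tgt(M,(0,0,148))[0],tgt(M,(10,0,150))[0]]).round())
cv2.imwrite('pics/w3.png',cv2.resize(c['img'],(800,600),interpolation=2)[:,:,::-1])
```

```text
6.55 [322.9 246.7 257.2] [ 0.000e+00  9.653e-01  2.610e-01 -1.000e-04]
[[256.  91.]
 [256.  76.]]
```

View pics/w3.png

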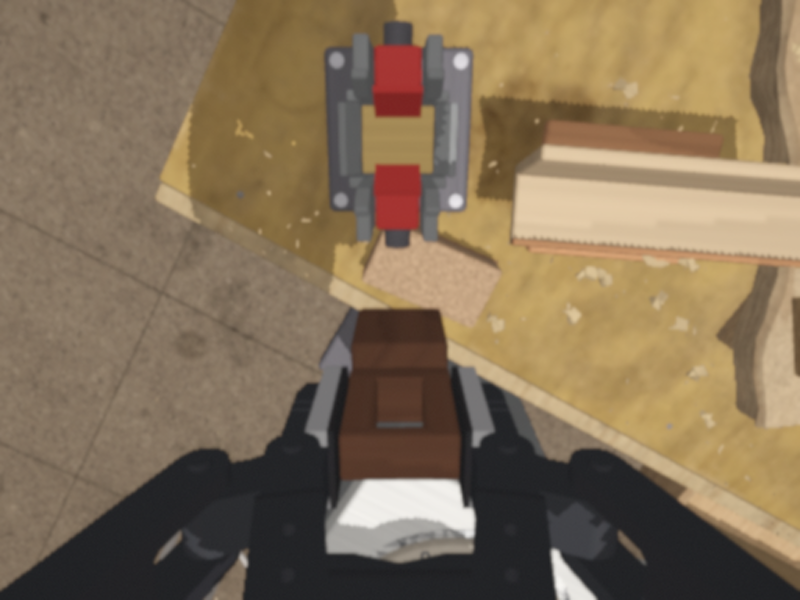

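```bash
cat > held.py <<'E'
from go import *
def held(c,s,obs,w=1):
    # blank centre in tool-aligned frame: x=tool x, y=-tool y, z=up (tool -z), plus pitch about y
    q=np.array(s['ee_rot']);R0=R.from_quat(q[[1,2,3,0]])*flip;t=np.array(s['eef_pos'])
    L=np.array([o[1] for o in obs],float);uv=np.array([o[0] for o in obs],float)
    f=lambda p:(proj(c,R0.apply(R.from_euler('y',p[3]).apply(L)+p[:3])+t)-uv).ravel()
    r=least_squares(f,[0,0,-18,0],loss='soft_l1');return r.x,r.fun.reshape(-1,2)
def box(u0,v0,u1,v1):pass
E
python3 - <<'E'
from held import *
import pickle
c,s=pickle.load(open('c3.pkl','rb'))
k=lambda u,v:(u/1.5625-.2,v/1.5625-.2)
obs=[(k(341,430),(7,16,38)),(k(458,430),(7,-16,38)),(k(340,478),(-7,16,38)),(k(460,478),(-7,-16,38)),(k(351,365),(7,16,-2)),(k(448,365),(7,-16,-2)),(k(353,343),(15,16,-2)),(k(446,343),(15,-16,-2)),(k(357,310),(15,16,-38)),(k(440,310),(15,-16,-38))]
print(held(c,s,obs))
M=[384,282.5,0,.53]
T=[k(398,116),k(398,165)]
for z in(148,151,155): print([frame(M)[0].inv().apply(onz(c,u,z)-M[:2]+[0] if 0 else onz(c,u,z)-np.array([384,282.5,0])).round(1) for u in T])
# foot
F=[(55,50,14),(55,-50,14),(-55,-50,14),(-55,50,14)]
p,r=fit([(c,np.array([k(325,50),k(473,47),k(466,210),k(331,210)]),F)],M,fixz=0);print(p.round(3),r.round(1).tolist())
# posts: flare tops symmetric about axis, use catch centre heads
E
```

```text
(array([ -4.72695777,   0.24546106, -23.14237647,   0.03309549]), array([[-1.86314487,  0.17761614],
       [ 1.87509752,  0.28522026],
       [-0.15986916, -0.95727821],
       [-0.54408459, -0.84965405],
       [ 0.4736344 ,  0.54901117],
       [-0.37496852,  0.62942844],
       [-1.1860296 ,  0.37068339],
       [ 1.32101071,  0.45095851],
       [ 1.48053016, -0.48029952],
       [-0.02022016, -0.41501692]]))
[array([ 11.2,   0.9, 148. ]), array([ -9.8,   1. , 148. ])]
[array([ 11.2,   0.9, 151. ]), array([ -9.6,   1. , 151. ])]
[array([ 11.2,   0.9, 155. ]), array([ -9.2,   1. , 155. ])]
[384.03  283.616   0.      0.533] [[-1.6, -2.0], [0.8, -0.5], [1.3, 1.7], [-0.6, 2.0]]
```

Magazine axis at (384.1, 283.7), yaw 0.53. The held blank sits about 4.7 mm behind the TCP in x. Move above the throat and look at the numbers.

Request:
move_arm --motion '[{"offset": [0,0,-0.006],"angular": [0,0,0],"jaw": 0.02},{"offset": [0.04,-0.001,-0.006],"angular": [0,0,-0.2],"jaw": 0.02},{"offset": [0.076,-0.001,-0.006],"angular": [0,0,-0.2],"jaw": 0.02},{"offset": [0.076,-0.001,-0.006],"angular": [0,0,-0.2],"jaw": 0.02},{"offset": [0.076,-0.001,-0.006],"angular": [0,0,-0.2],"jaw": 0.02}]'

```text
time_s: 7.18
eef_pos: [386.8, 286.0, 263.3]
ee_rot: [0.0, 0.965, 0.263, -0.0]
force: [0.9, 0.0, -1.1]
grip_width: 0.36
```

Run:
```python
from go import *
import pickle
c=cap('wrist');s=ctrl.sense();pickle.dump((c,s),open('c4.pkl','wb'));print(s['time_s'],np.round(s['eef_pos'],1),np.round(s['force'],1))
print(rel((388.3,285.9,s['eef_pos'][2]),tgt([0,0,0,.532],(0,0,0))[1],s))
cv2.imwrite('pics/w4.png',cv2.resize(c['img'][90:390,116:396],None,fx=2,fy=2,interpolation=2)[:,:,::-1])
```

```text
7.225 [386.6 285.9 263.5] [ 0.3 -0.2 -1.7]
(array([ 0.0014,  0.0008, -0.    ]), array([0.  , 0.01, 0.04]))
```

View pics/w4.png

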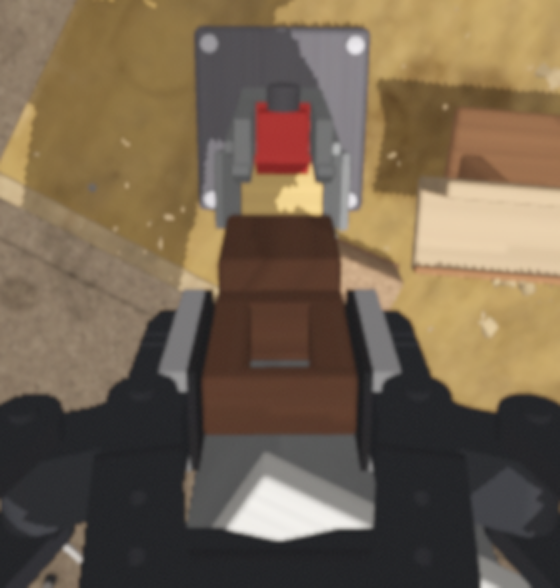

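Request:
move_arm --motion '[{"offset": [0.0014,0.001,0],"angular": [0,0,0],"jaw": 0.02},{"offset": [0.0014,0.001,0.012],"angular": [0,0,0],"jaw": 0.02},{"offset": [0.0014,0.001,0.025],"angular": [0,0,0],"jaw": 0.02},{"offset": [0.0014,0.001,0.035],"angular": [0,0,0],"jaw": 0.02},{"offset": [0.0014,0.001,0.035],"angular": [0,0,0],"jaw": 0.02}]'

```text
time_s: 7.85
eef_pos: [388.5, 285.9, 227.3]
ee_rot: [0.0, 0.965, 0.263, -0.001]
force: [-0.9, -1.0, -1.4]
grip_width: 0.367
```

Request:
move_arm --motion '[{"offset": [0,0,0.01],"angular": [0,0,0],"jaw": 0.02},{"offset": [0,0,0.02],"angular": [0,0,0],"jaw": 0.02},{"offset": [0,0,0.03],"angular": [0,0,0],"jaw": 0.02},{"offset": [0,0,0.04],"angular": [0,0,0],"jaw": 0.02},{"offset": [0,0,0.04],"angular": [0,0,0],"jaw": 0.02}]'

```text
time_s: 8.48
eef_pos: [388.5, 285.9, 187.5]
ee_rot: [0.0, 0.965, 0.263, -0.001]
force: [-3.4, -2.2, -1.3]
grip_width: 0.36
```

Request:
move_arm --motion '[{"offset": [0,0,0.006],"angular": [0,0,0],"jaw": 0.02},{"offset": [0,0,0.012],"angular": [0,0,0],"jaw": 0.02},{"offset": [0,0,0.018],"angular": [0,0,0],"jaw": 0.02},{"offset": [0,0,0.021],"angular": [0,0,0],"jaw": 0.02},{"offset": [0,0,0.021],"angular": [0,0,0],"jaw": 0.02}]'

```text
time_s: 9.1
eef_pos: [388.5, 285.9, 167.2]
ee_rot: [0.0, 0.965, 0.263, -0.0]
force: [-4.2, -3.3, 2.8]
grip_width: 0.366
```

Request:
move_arm --motion '[{"offset": [0,0,0.002],"angular": [0,0,0],"jaw": 0.02},{"offset": [0,0,0.002],"angular": [0,0,0],"jaw": 0.02},{"offset": [0,0,0.002],"angular": [0,0,0],"jaw": 0.05},{"offset": [0,0,0.002],"angular": [0,0,0],"jaw": 0.05},{"offset": [0,0,0.002],"angular": [0,0,0],"jaw": 0.05}]'

```text
time_s: 9.72
eef_pos: [389.1, 286.1, 165.4]
ee_rot: [-0.0, 0.965, 0.263, 0.0]
force: [0.2, -0.8, 0.1]
grip_width: 0.583
```

Request:
move_arm --motion '[{"offset": [0,0,-0.03],"angular": [0,0,0],"jaw": 0.05},{"offset": [0,0,-0.08],"angular": [0,0,0],"jaw": 0.05},{"offset": [0,0,-0.14],"angular": [0,0,0],"jaw": 0.05},{"offset": [0,0,-0.14],"angular": [0,0,0],"jaw": 0.05},{"offset": [0,0,-0.14],"angular": [0,0,0],"jaw": 0.05}]'

```text
time_s: 10.35
eef_pos: [388.7, 286.0, 304.6]
ee_rot: [0.0, 0.965, 0.263, -0.0]
force: [0.1, 0.6, -0.3]
grip_width: 0.587
```

Run:
```python
from go import *
import pickle
c=cap('wrist');s=ctrl.sense();pickle.dump((c,s),open('c5.pkl','wb'));print(s['time_s'],np.round(s['eef_pos'],1),np.round(s['force'],1))
M=[384.1,283.7,0,.53]
for h in(186,188,190,210): print(h,proj(c,[tgt(M,(x,y,h))[0] for x,y in((7,16),(7,-16),(-7,16),(-7,-16))]).round().tolist())
P,Q=tgt(RACK,(-16,67,220));print('next d1',rel(P,Q,s))
cv2.imwrite('pics/w5.png',cv2.resize(c['img'],(800,600),interpolation=2)[:,:,::-1])
```

```text
10.4 [388.5 285.9 304.1] [ 0.7  0.5 -0.7]
186 [[235.0, 181.0], [276.0, 181.0], [236.0, 198.0], [275.0, 198.0]]
188 [[235.0, 182.0], [276.0, 182.0], [235.0, 198.0], [276.0, 199.0]]
190 [[235.0, 182.0], [276.0, 183.0], [235.0, 199.0], [276.0, 199.0]]
210 [[233.0, 191.0], [278.0, 191.0], [234.0, 209.0], [277.0, 209.0]]
next d1 (array([0.1682, 0.0541, 0.0838]), array([-0.01,  0.11,  5.65]))
```

View pics/w5.png

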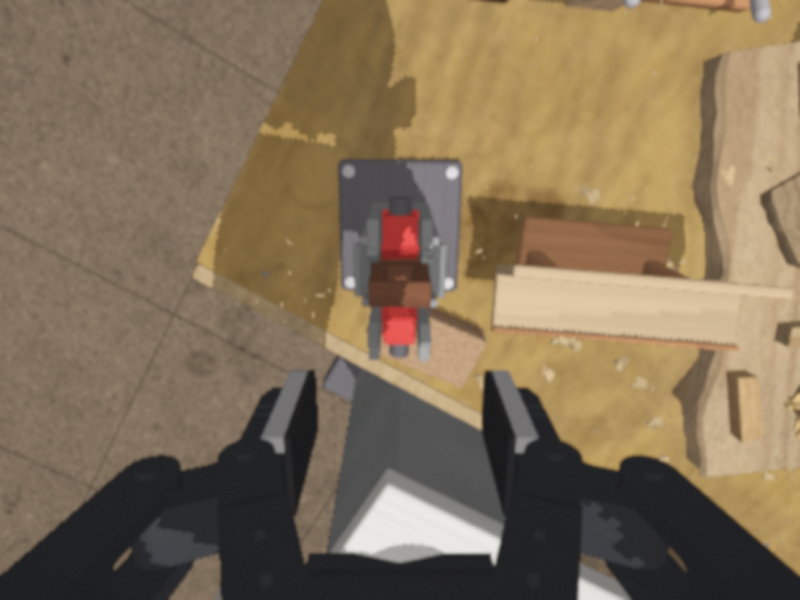

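The dark blank is latched (neck top edge at (400,306), as predicted for a latched blank; catches closed over it). Next, the left dark one on hook +68.

Request:
move_arm --motion '[{"offset": [0.165,0.052,0.084],"angular": [0,0,5.6],"jaw": 0.05},{"offset": [0.165,0.052,0.084],"angular": [0,0,5.6],"jaw": 0.05},{"offset": [0.165,0.052,0.084],"angular": [0,0,5.6],"jaw": 0.05},{"offset": [0.165,0.052,0.084],"angular": [0,0,5.6],"jaw": 0.05},{"offset": [0.165,0.052,0.084],"angular": [0,0,5.6],"jaw": 0.05}]'

```text
time_s: 11.02
eef_pos: [556.9, 325.0, 220.6]
ee_rot: [0.0, 0.976, 0.216, -0.001]
force: [-1.2, -0.9, 0.9]
grip_width: 0.589
```

Run:
```python
from go import *
P,Q=tgt(RACK,(-18,68,124));s=ctrl.sense();print(s['time_s'],np.round(s['eef_pos'],1),rel(P,Q,s))
c=cap('wrist','w6.png');print(proj(c,[tgt(RACK,(-18,68,144))[0],tgt(RACK,(-18,68-16,144))[0],tgt(RACK,(-18,68+16,144))[0]]).round())
```

```text
11.025 [556.9 325.  220.6] (array([0.0015, 0.0009, 0.0966]), array([-0.01,  0.09,  0.06]))
[[258. 200.]
 [281. 200.]
 [234. 200.]]
```

View pics/w6.png

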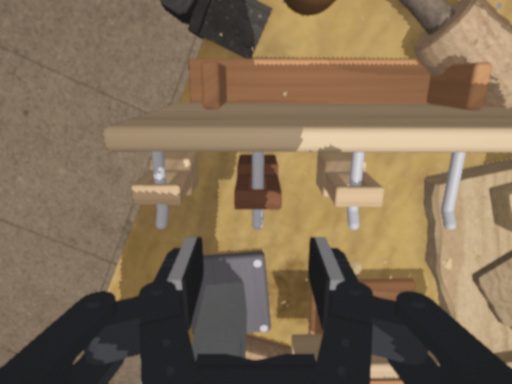

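Neck centred at (258,199), matching the prediction of (258,200). Grip it.

Request:
move_arm --motion '[{"offset": [0.0015,0.001,0.048],"angular": [0,0,0],"jaw": 0.05},{"offset": [0.0015,0.001,0.0965],"angular": [0,0,0],"jaw": 0.05},{"offset": [0.0015,0.001,0.0965],"angular": [0,0,0],"jaw": 0.05},{"offset": [0.0015,0.001,0.0965],"angular": [0,0,0],"jaw": 0.02},{"offset": [0.0015,0.001,0.0965],"angular": [0,0,0],"jaw": 0.02}]' --squeeze 60

```text
time_s: 11.7
eef_pos: [560.2, 325.4, 128.3]
ee_rot: [-0.0, 0.976, 0.216, 0.003]
force: [0.7, 1.1, 6.6]
grip_width: 0.362
```

Request:
move_arm --motion '[{"offset": [0,0,0],"angular": [0,0,0],"jaw": 0.02},{"offset": [0,0,0],"angular": [0,0,0],"jaw": 0.02},{"offset": [0,0,0],"angular": [0,0,0],"jaw": 0.02}]'

```text
time_s: 12.08
eef_pos: [560.2, 325.4, 128.1]
ee_rot: [-0.0, 0.976, 0.216, 0.003]
force: [-1.5, 0.9, 7.9]
grip_width: 0.361
```

Request:
move_arm --motion '[{"offset": [0,0,-0.011],"angular": [0,0,0],"jaw": 0.02},{"offset": [0,0,-0.011],"angular": [0,0,0],"jaw": 0.02},{"offset": [-0.022,0,-0.011],"angular": [0,0,0],"jaw": 0.02},{"offset": [-0.045,0,-0.011],"angular": [0,0,0],"jaw": 0.02},{"offset": [-0.05,0,-0.011],"angular": [0,0,0],"jaw": 0.02}]'

```text
time_s: 12.7
eef_pos: [513.1, 303.4, 136.0]
ee_rot: [0.0, 0.976, 0.216, -0.0]
force: [-0.2, -0.1, -0.3]
grip_width: 0.358
```

Request:
move_arm --motion '[{"offset": [0,0,-0.06],"angular": [0,0,0],"jaw": 0.02},{"offset": [0,0,-0.12],"angular": [0,0,0],"jaw": 0.02},{"offset": [0,0,-0.18],"angular": [0,0,0],"jaw": 0.02},{"offset": [0,0,-0.18],"angular": [0,0,0],"jaw": 0.02}]'

```text
time_s: 13.2
eef_pos: [515.2, 304.2, 320.9]
ee_rot: [-0.001, 0.976, 0.216, 0.005]
force: [0.2, 0.1, -1.7]
grip_width: 0.36
```

Run:
```python
from go import *
s=ctrl.sense();print(s['time_s'],np.round(s['eef_pos'],1),s['grip_width'])
P,Q=tgt([384.1,283.7,0,.532],(-70,0,270));print(rel(P,Q,s))
```

```text
13.2 [515.2 304.2 320.9] 0.3595254987689405
(array([-0.1977, -0.0299,  0.0489]), array([ 0.08, -0.56, -5.56]))
```

Request:
move_arm --motion '[{"offset": [-0.197,-0.03,0.05],"angular": [0,0,-5.5],"jaw": 0.02},{"offset": [-0.197,-0.03,0.05],"angular": [0,0,-5.5],"jaw": 0.02},{"offset": [-0.197,-0.03,0.05],"angular": [0,0,-5.5],"jaw": 0.02},{"offset": [-0.197,-0.03,0.05],"angular": [0,0,-5.5],"jaw": 0.02},{"offset": [-0.197,-0.03,0.05],"angular": [0,0,-5.5],"jaw": 0.02}]'

```text
time_s: 13.82
eef_pos: [322.0, 247.8, 265.4]
ee_rot: [0.0, 0.965, 0.262, -0.0]
force: [0.5, 0.7, -1.1]
grip_width: 0.357
```

Request:
move_arm --motion '[{"offset": [0,0,0],"angular": [0,0,0],"jaw": 0.02},{"offset": [0,0,0],"angular": [0,0,0],"jaw": 0.02},{"offset": [0,0,0],"angular": [0,0,0],"jaw": 0.02}]'

```text
time_s: 14.2
eef_pos: [323.0, 248.0, 265.6]
ee_rot: [0.0, 0.965, 0.262, -0.0]
force: [-0.1, -0.1, -0.9]
grip_width: 0.363
```

Run:
```python
from go import *
import pickle
c=cap('wrist');s=ctrl.sense();pickle.dump((c,s),open('c7.pkl','wb'));print(s['time_s'],np.round(s['eef_pos'],1),np.round(s['ee_rot'],4))
M=[384.1,283.7,0,.532]
print((1.5625*proj(c,[tgt(M,p)[0] for p in((0,0,188),(11,0,150),(-10,0,150),(55,50,14),(55,-50,14))])).round())
cv2.imwrite('pics/w7.png',cv2.resize(c['img'],(800,600),interpolation=2)[:,:,::-1])
```

```text
14.25 [322.9 248.  265.7] [ 0.000e+00  9.650e-01  2.623e-01 -1.000e-04]
[[401. 145.]
 [401. 116.]
 [401. 164.]
 [326.  49.]
 [474.  49.]]
```

View pics/w7.png

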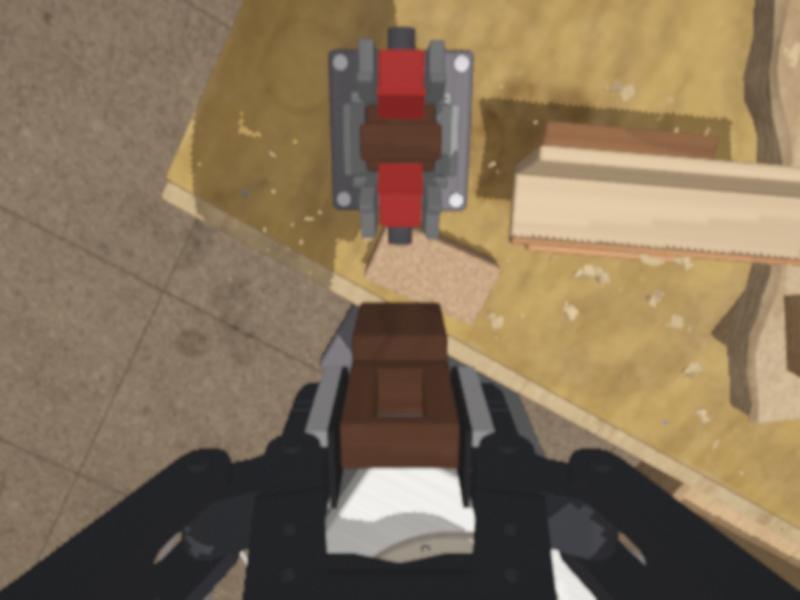

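Run:
```python
from held import *
import pickle
c,s=pickle.load(open('c7.pkl','rb'))
k=lambda u,v:(u/1.5625-.2,v/1.5625-.2)
obs=[(k(343,421),(7,16,38)),(k(459,421),(7,-16,38)),(k(341,466),(-7,16,38)),(k(460,466),(-7,-16,38)),(k(353,361),(7,16,-2)),(k(447,361),(7,-16,-2)),(k(355,337),(15,16,-2)),(k(446,337),(15,-16,-2)),(k(358,304),(15,16,-38)),(k(440,304),(15,-16,-38))]
x,r=held(c,s,obs);print(x.round(2),abs(r).max())
M=[384.1,283.7,0,.532]
P,Q=tgt(M,(-x[0],-x[1],274));print(P,rel(P,Q,s))
```

```text
[ -4.51   0.09 -27.62   0.03] 1.6438166257237583
[388.02879172 285.90658022 274.        ] (array([ 0.0754,  0.0003, -0.0083]), array([-0.  ,  0.02, -0.07]))
```

Request:
move_arm --motion '[{"offset": [0,0,-0.006],"angular": [0,0,0],"jaw": 0.02},{"offset": [0.04,0,-0.006],"angular": [0,0,0],"jaw": 0.02},{"offset": [0.0755,0,-0.006],"angular": [0,0,0],"jaw": 0.02},{"offset": [0.0755,0,-0.006],"angular": [0,0,0],"jaw": 0.02},{"offset": [0.0755,0,-0.006],"angular": [0,0,0],"jaw": 0.02}]' --squeeze 80

```text
time_s: 14.88
eef_pos: [387.2, 286.0, 271.9]
ee_rot: [0.0, 0.965, 0.262, -0.0]
force: [-0.8, -0.1, -1.0]
grip_width: 0.357
```

Run:
```python
from go import *
s=ctrl.sense();print(s['time_s'],np.round(s['eef_pos'],1),np.round(s['force'],1))
print(rel((388.2,285.9,230),tgt([0,0,0,.532],(0,0,0))[1],s))
```

```text
14.875 [387.2 286.  271.9] [-0.8 -0.1 -1. ]
(array([0.0008, 0.0005, 0.0419]), array([-0.  ,  0.02, -0.05]))
```

Request:
move_arm --motion '[{"offset": [0.0005,0.0003,0.01],"angular": [0,0,0],"jaw": 0.02},{"offset": [0.0005,0.0003,0.02],"angular": [0,0,0],"jaw": 0.02},{"offset": [0.0005,0.0003,0.03],"angular": [0,0,0],"jaw": 0.02},{"offset": [0.0005,0.0003,0.04],"angular": [0,0,0],"jaw": 0.02},{"offset": [0.0005,0.0003,0.04],"angular": [0,0,0],"jaw": 0.02}]'

```text
time_s: 15.5
eef_pos: [387.4, 285.7, 231.0]
ee_rot: [0.0, 0.965, 0.262, -0.001]
force: [-3.2, -3.1, 0.3]
grip_width: 0.358
```

Request:
move_arm --motion '[{"offset": [0,0,0.01],"angular": [0,0,0],"jaw": 0.02},{"offset": [0,0,0.02],"angular": [0,0,0],"jaw": 0.02},{"offset": [0,0,0.03],"angular": [0,0,0],"jaw": 0.02},{"offset": [0,0,0.04],"angular": [0,0,0],"jaw": 0.02},{"offset": [0,0,0.04],"angular": [0,0,0],"jaw": 0.02}]'

```text
time_s: 16.12
eef_pos: [387.3, 285.7, 191.4]
ee_rot: [0.0, 0.965, 0.262, -0.001]
force: [-5.3, -2.6, 1.0]
grip_width: 0.354
```

Request:
move_arm --motion '[{"offset": [0,0,0.006],"angular": [0,0,0],"jaw": 0.02},{"offset": [0,0,0.012],"angular": [0,0,0],"jaw": 0.02},{"offset": [0,0,0.018],"angular": [0,0,0],"jaw": 0.02},{"offset": [0,0,0.023],"angular": [0,0,0],"jaw": 0.02},{"offset": [0,0,0.023],"angular": [0,0,0],"jaw": 0.02}]'

```text
time_s: 16.75
eef_pos: [387.3, 285.7, 168.9]
ee_rot: [0.0, 0.965, 0.262, -0.001]
force: [-6.1, -4.2, 7.5]
grip_width: 0.359
```

Run:
```python
from go import *
import pickle
c=cap('wrist');s=ctrl.sense();pickle.dump((c,s),open('c8.pkl','wb'));print(s['time_s'],np.round(s['eef_pos'],1),np.round(s['force'],1),s['grip_width'])
sc=cap('scene')
a=cv2.resize(c['img'][100:360,166:346],None,fx=2,fy=2,interpolation=2)
b=cv2.resize(sc['img'][195:325,180:290],None,fx=4,fy=4,interpolation=2)
b=cv2.copyMakeBorder(b,0,0,0,0,0)
cv2.imwrite('pics/w8.png',np.hstack([a,b[:, :430]])[:,:,::-1])
```

```text
16.8 [387.3 285.7 168.9] [-6.1 -4.4  8.4] 0.35683526007711563
```

View pics/w8.png

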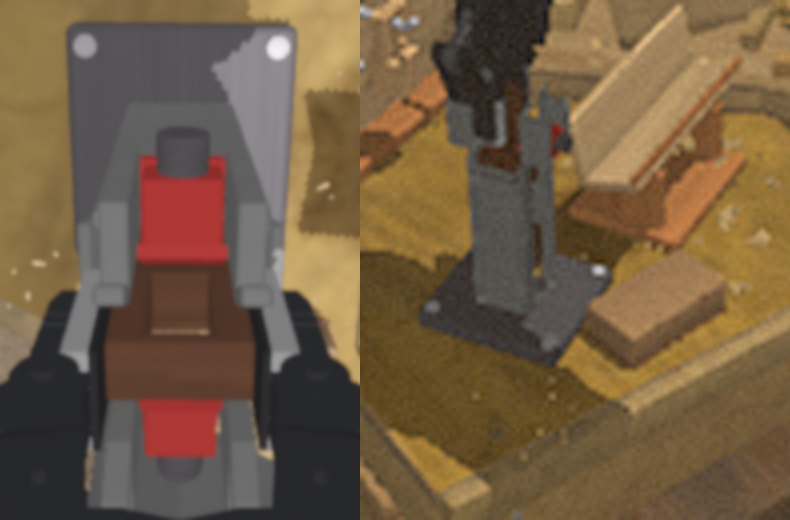

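Request:
move_arm --motion '[{"offset": [0,0,0.001],"angular": [0,0,0],"jaw": 0.02},{"offset": [0,0,0.001],"angular": [0,0,0],"jaw": 0.02},{"offset": [0,0,0.001],"angular": [0,0,0],"jaw": 0.05},{"offset": [0,0,0.001],"angular": [0,0,0],"jaw": 0.05},{"offset": [0,0,0.001],"angular": [0,0,0],"jaw": 0.05}]' --squeeze 60

```text
time_s: 17.48
eef_pos: [388.3, 286.2, 167.7]
ee_rot: [-0.0, 0.965, 0.262, 0.0]
force: [0.5, 0.8, 0.1]
grip_width: 0.591
```

Request:
move_arm --motion '[{"offset": [0,0,-0.03],"angular": [0,0,0],"jaw": 0.05},{"offset": [0,0,-0.08],"angular": [0,0,0],"jaw": 0.05},{"offset": [0,0,-0.134],"angular": [0,0,0],"jaw": 0.05},{"offset": [0,0,-0.134],"angular": [0,0,0],"jaw": 0.05},{"offset": [0,0,-0.134],"angular": [0,0,0],"jaw": 0.05}]'

```text
time_s: 18.1
eef_pos: [388.0, 286.0, 300.9]
ee_rot: [0.0, 0.965, 0.262, -0.001]
force: [-0.5, 0.2, 0.5]
grip_width: 0.585
```

Run:
```python
from go import *
import pickle
c=cap('wrist');s=ctrl.sense();pickle.dump((c,s),open('c9.pkl','wb'));print(s['time_s'],np.round(s['eef_pos'],1))
c5=pickle.load(open('c5.pkl','rb'))[0]
# compare with the first-latched picture: column profile through neck at u=254, both
for cc in(c5,c):
    print(cc['img'][170:215,250:260].mean(1).round().astype(int)[::2].tolist())
P,Q=tgt(RACK,(-16.5,0,220));print('next p2',rel(P,Q,s))
a=np.hstack([cv2.resize(q['img'][110:250,180:320],(400,400),interpolation=2) for q in(c5,c)]);cv2.imwrite('pics/w9.png',a[:,:,::-1])
```

```text
18.15 [387.9 286.  300.5]
[[80, 53, 40], [83, 55, 41], [85, 56, 42], [96, 63, 47], [107, 70, 53], [87, 58, 43], [90, 60, 44], [94, 62, 46], [97, 64, 48], [95, 63, 47], [97, 64, 47], [97, 64, 48], [98, 64, 48], [140, 58, 48], [173, 54, 51], [173, 54, 51], [182, 58, 54], [213, 74, 70], [230, 89, 84], [233, 91, 87], [233, 91, 86], [233, 90, 86], [233, 90, 86]]
[[80, 52, 40], [83, 55, 42], [85, 56, 42], [91, 59, 44], [109, 72, 54], [90, 59, 44], [88, 58, 43], [90, 59, 44], [89, 59, 45], [91, 60, 45], [93, 62, 46], [90, 60, 45], [87, 57, 43], [114, 58, 46], [165, 54, 50], [173, 54, 51], [173, 54, 51], [200, 66, 63], [225, 84, 80], [233, 91, 87], [233, 91, 86], [233, 90, 86], [233, 90, 86]]
next p2 (array([0.1619, 0.1208, 0.0801]), array([-0.01,  0.13,  5.55]))
```

The profile through the neck matches the first latched picture, so the second dark one is latched at the same height. Next, the pale blank on hook 0.

Request:
move_arm --motion '[{"offset": [0.162,0.121,0.08],"angular": [0,0,5.6],"jaw": 0.05},{"offset": [0.162,0.121,0.08],"angular": [0,0,5.6],"jaw": 0.05},{"offset": [0.162,0.121,0.08],"angular": [0,0,5.6],"jaw": 0.05},{"offset": [0.162,0.121,0.08],"angular": [0,0,5.6],"jaw": 0.05},{"offset": [0.162,0.121,0.08],"angular": [0,0,5.6],"jaw": 0.05}]'

```text
time_s: 18.77
eef_pos: [589.6, 262.9, 218.2]
ee_rot: [0.0, 0.977, 0.214, -0.003]
force: [-0.7, 0.4, -0.1]
grip_width: 0.584
```

Run:
```python
from go import *
P,Q=tgt(RACK,(-16.5,0,124));s=ctrl.sense();print(s['time_s'],np.round(s['eef_pos'],1),rel(P,Q,s))
c=cap('wrist','w10.png');u=proj(c,[P+[0,0,20]])[0];print(u.round(1))
r=c['img'][int(u[1])-3:int(u[1])+8,200:316].mean(0).astype(int)
print([(200+i,r[i].tolist()) for i in range(20,96,3)])
```

```text
18.775 [589.6 262.9 218.2] (array([-0.0003, -0.0011,  0.0942]), array([-0.05,  0.3 , -0.13]))
[254.5 204.1]
[(220, [175, 145, 90]), (223, [179, 149, 93]), (226, [177, 147, 92]), (229, [173, 144, 91]), (232, [149, 124, 94]), (235, [146, 122, 94]), (238, [146, 121, 94]), (241, [146, 121, 94]), (244, [146, 121, 93]), (247, [146, 121, 93]), (250, [145, 121, 94]), (253, [147, 124, 98]), (256, [184, 157, 126]), (259, [211, 183, 147]), (262, [212, 183, 146]), (265, [212, 183, 146]), (268, [212, 183, 146]), (271, [212, 183, 147]), (274, [212, 183, 146]), (277, [205, 176, 138]), (280, [174, 143, 88]), (283, [177, 146, 90]), (286, [177, 147, 90]), (289, [174, 144, 89]), (292, [169, 140, 86]), (295, [167, 138, 86])]
```

Request:
move_arm --motion '[{"offset": [0,-0.001,0.048],"angular": [0,0,0],"jaw": 0.05},{"offset": [0,-0.001,0.0945],"angular": [0,0,0],"jaw": 0.05},{"offset": [0,-0.001,0.0945],"angular": [0,0,0],"jaw": 0.05},{"offset": [0,-0.001,0.0945],"angular": [0,0,0],"jaw": 0.02},{"offset": [0,-0.001,0.0945],"angular": [0,0,0],"jaw": 0.02}]' --squeeze 60

```text
time_s: 19.45
eef_pos: [589.6, 265.2, 130.0]
ee_rot: [-0.0, 0.977, 0.215, 0.002]
force: [0.9, 0.7, 3.2]
grip_width: 0.359
```

Request:
move_arm --motion '[{"offset": [0,0,0],"angular": [0,0,0],"jaw": 0.02},{"offset": [0,0,0],"angular": [0,0,0],"jaw": 0.02},{"offset": [0,0,0],"angular": [0,0,0],"jaw": 0.02}]'

```text
time_s: 19.82
eef_pos: [589.6, 265.2, 129.8]
ee_rot: [-0.0, 0.977, 0.215, 0.002]
force: [-0.4, 0.3, 7.4]
grip_width: 0.355
```

Request:
move_arm --motion '[{"offset": [0,0,-0.011],"angular": [0,0,0],"jaw": 0.02},{"offset": [0,0,-0.011],"angular": [0,0,0],"jaw": 0.02},{"offset": [-0.022,0,-0.011],"angular": [0,0,0],"jaw": 0.02},{"offset": [-0.045,0,-0.011],"angular": [0,0,0],"jaw": 0.02},{"offset": [-0.05,0,-0.011],"angular": [0,0,0],"jaw": 0.02}]'

```text
time_s: 20.45
eef_pos: [542.7, 243.4, 138.4]
ee_rot: [0.0, 0.977, 0.215, -0.0]
force: [0.2, -0.3, -0.7]
grip_width: 0.362
```

Request:
move_arm --motion '[{"offset": [0,0,-0.06],"angular": [0,0,0],"jaw": 0.02},{"offset": [0,0,-0.12],"angular": [0,0,0],"jaw": 0.02},{"offset": [0,0,-0.15],"angular": [0,0,0],"jaw": 0.02},{"offset": [0,0,-0.15],"angular": [0,0,0],"jaw": 0.02}]'

```text
time_s: 20.95
eef_pos: [544.3, 244.0, 290.4]
ee_rot: [-0.0, 0.977, 0.215, 0.002]
force: [-0.1, 0.4, -1.7]
grip_width: 0.364
```

Run:
```python
from go import *
s=ctrl.sense();print(s['time_s'],np.round(s['eef_pos'],1),s['grip_width'])
Q=tgt(CR,(0,0,0),.26)[1]
# viewing pose: TCP 60 along ledge-normal above place, i.e. local z 38+20+60
for y in(-45,):
  P=tgt(CR,(-30,y,38+22+75),.26)[0];print(P,rel(P,Q,s))
```

```text
20.95 [544.3 244.  290.4] 0.36419737949871495
[450.33718541  82.02006787 213.1750636 ] (array([-0.1537,  0.1075,  0.0766]), array([ 1.000e-02, -1.517e+01, -3.900e-01]))
```

Request:
move_arm --motion '[{"offset": [-0.153,0.107,0.076],"angular": [0,-15.1,-0.3],"jaw": 0.02},{"offset": [-0.153,0.107,0.076],"angular": [0,-15.1,-0.3],"jaw": 0.02},{"offset": [-0.153,0.107,0.076],"angular": [0,-15.1,-0.3],"jaw": 0.02},{"offset": [-0.153,0.107,0.076],"angular": [0,-15.1,-0.3],"jaw": 0.02},{"offset": [-0.153,0.107,0.076],"angular": [0,-15.1,-0.3],"jaw": 0.02}]'

```text
time_s: 21.58
eef_pos: [449.5, 82.2, 211.8]
ee_rot: [0.028, 0.968, 0.215, -0.129]
force: [-0.5, 1.0, -0.2]
grip_width: 0.36
```

Request:
move_arm --motion '[{"offset": [0,0,0],"angular": [0,0,0],"jaw": 0.02},{"offset": [0,0,0],"angular": [0,0,0],"jaw": 0.02},{"offset": [0,0,0],"angular": [0,0,0],"jaw": 0.02}]'

```text
time_s: 21.95
eef_pos: [449.7, 82.9, 212.3]
ee_rot: [0.028, 0.968, 0.216, -0.128]
force: [-0.1, 0.9, -0.4]
grip_width: 0.358
```

Run:
```python
from go import *
import pickle
c=cap('wrist');s=ctrl.sense();pickle.dump((c,s),open('c11.pkl','wb'));print(s['time_s'],np.round(s['eef_pos'],1),np.round(s['force'],1),s['grip_width'])
P=tgt(CR,(-30,-45,135),.26);print(rel(*P,s))
cv2.imwrite('pics/w11.png',cv2.resize(c['img'],(800,600),interpolation=2)[:,:,::-1])
print((1.5625*proj(c,[tgt(CR,p,.26)[0] for p in((18,92,49),(18,-92,49),(18,92,0),(18,-92,0),(-20,92,4),(-20,-92,4))])).round().tolist())
```

```text
22.0 [449.6  82.8 212.4] [ 0.3  0.7 -0.7] 0.3562233330068435
(array([ 0.0001,  0.001 , -0.0009]), array([-0.05,  0.19, -0.05]))
[[74.0, 200.0], [516.0, 200.0], [131.0, 185.0], [495.0, 186.0], [139.0, 260.0], [492.0, 260.0]]
```

View pics/w11.png

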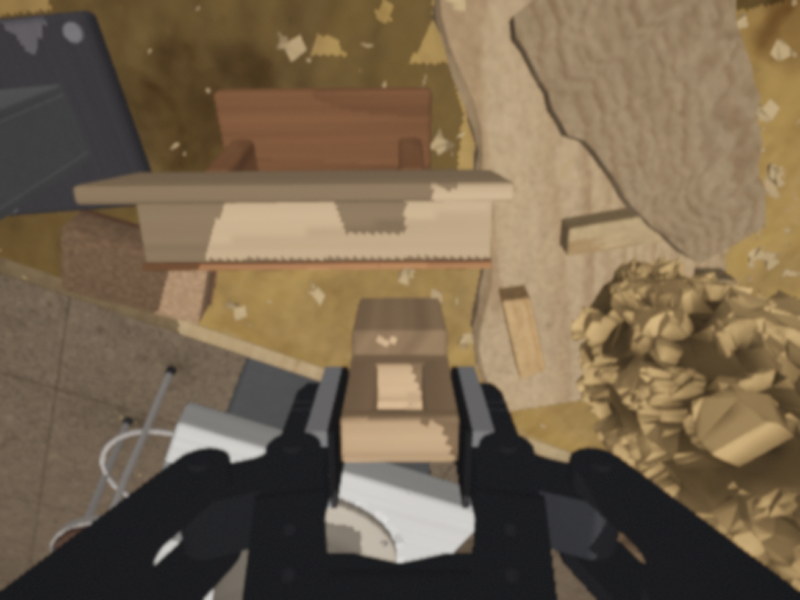

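The ledge matches my model within about 2 px (rest edge (75,203)–(512,197), lip at row 262). Fit the held pale blank.

Run:
```python
from held import *
import pickle
c,s=pickle.load(open('c11.pkl','rb'))
k=lambda u,v:(u/1.5625-.2,v/1.5625-.2)
obs=[(k(343,417),(7,16,38)),(k(458,417),(7,-16,38)),(k(341,461),(-7,16,38)),(k(460,461),(-7,-16,38)),(k(353,356),(7,16,-2)),(k(448,356),(7,-16,-2)),(k(355,330),(15,16,-2)),(k(446,330),(15,-16,-2)),(k(359,298),(15,16,-38)),(k(440,298),(15,-16,-38))]
x,r=held(c,s,obs);print(x.round(2),abs(r).max())
P,Q=tgt(CR,(-1-x[0],-45,38-x[2]+8),.26);print(P,rel(P,Q,s))
```

```text
[-2.750e+00  1.700e-01 -2.796e+01  1.000e-02] 1.4369024726864268
[463.90029877  88.40531752 146.02480194] (array([0.0321, 0.001 , 0.0601]), array([-0.05,  0.19, -0.05]))
```

Request:
move_arm --motion '[{"offset": [0.032,0.001,0],"angular": [0,0.2,0],"jaw": 0.02},{"offset": [0.032,0.001,0.02],"angular": [0,0.2,0],"jaw": 0.02},{"offset": [0.032,0.001,0.04],"angular": [0,0.2,0],"jaw": 0.02},{"offset": [0.032,0.001,0.062],"angular": [0,0.2,0],"jaw": 0.02},{"offset": [0.032,0.001,0.062],"angular": [0,0.2,0],"jaw": 0.02}]'

```text
time_s: 22.62
eef_pos: [462.5, 87.9, 143.3]
ee_rot: [0.028, 0.968, 0.216, -0.128]
force: [0.9, -0.6, 0.1]
grip_width: 0.36
```

Request:
move_arm --motion '[{"offset": [0,0,0.002],"angular": [0,0,0],"jaw": 0.02},{"offset": [0,0,0.004],"angular": [0,0,0],"jaw": 0.02},{"offset": [0,0,0.004],"angular": [0,0,0],"jaw": 0.02}]'

```text
time_s: 23.0
eef_pos: [462.4, 87.4, 140.5]
ee_rot: [0.028, 0.968, 0.216, -0.126]
force: [-0.2, 0.3, -0.5]
grip_width: 0.359
```

Run:
```python
from go import *
s=ctrl.sense();Rm,t=frame(CR,.26);print(s['time_s'],Rm.inv().apply(np.array(s['eef_pos'])-t).round(1),np.round(s['force'],1),rel(s['eef_pos'],Rm*flip,s))
```

```text
23.0 [  1.4 -45.3  68.2] [-0.2  0.3 -0.5] (array([0., 0., 0.]), array([-0.05, -0.02, -0.08]))
```

Request:
move_arm --motion '[{"offset": [0,0,0.001],"angular": [0,0,0],"jaw": 0.02},{"offset": [0,0,0.002],"angular": [0,0,0],"jaw": 0.02},{"offset": [0,0,0.002],"angular": [0,0,0],"jaw": 0.02}]'

```text
time_s: 23.38
eef_pos: [461.7, 87.1, 138.3]
ee_rot: [0.028, 0.968, 0.216, -0.127]
force: [-0.2, -0.3, -1.5]
grip_width: 0.36
```

Request:
move_arm --motion '[{"offset": [0,0,0.001],"angular": [0,0,0],"jaw": 0.02},{"offset": [0,0,0.001],"angular": [0,0,0],"jaw": 0.02}]'

```text
time_s: 23.62
eef_pos: [461.5, 87.0, 137.3]
ee_rot: [0.028, 0.968, 0.216, -0.127]
force: [-0.4, 0.6, -1.5]
grip_width: 0.362
```

Request:
move_arm --motion '[{"offset": [0,0,0.001],"angular": [0,0,0],"jaw": 0.02},{"offset": [0,0,0.001],"angular": [0,0,0],"jaw": 0.02}]'

```text
time_s: 23.88
eef_pos: [461.3, 86.9, 136.3]
ee_rot: [0.028, 0.968, 0.216, -0.127]
force: [0.3, -0.2, -0.9]
grip_width: 0.363
```

Request:
move_arm --motion '[{"offset": [0,0,0.001],"angular": [0,0,0],"jaw": 0.02},{"offset": [0,0,0.001],"angular": [0,0,0],"jaw": 0.02}]'

```text
time_s: 24.12
eef_pos: [461.0, 86.8, 135.3]
ee_rot: [0.028, 0.968, 0.216, -0.127]
force: [-0.5, 0.0, -0.4]
grip_width: 0.361
```

Request:
move_arm --motion '[{"offset": [0,0,0.001],"angular": [0,0,0],"jaw": 0.02},{"offset": [0,0,0.001],"angular": [0,0,0],"jaw": 0.02}]'

```text
time_s: 24.38
eef_pos: [461.0, 86.7, 134.8]
ee_rot: [0.028, 0.968, 0.216, -0.126]
force: [0.1, 0.9, 2.8]
grip_width: 0.362
```

Request:
move_arm --motion '[{"offset": [0,0,0.001],"angular": [0,0,0],"jaw": 0.02},{"offset": [0,0,0.001],"angular": [0,0,0],"jaw": 0.02}]'

```text
time_s: 24.62
eef_pos: [461.0, 86.8, 134.7]
ee_rot: [0.028, 0.968, 0.216, -0.126]
force: [-1.2, 2.3, 12.0]
grip_width: 0.357
```

Contact on the ledge. Release and withdraw along the ledge normal.

Request:
move_arm --motion '[{"offset": [0,0,-0.001],"angular": [0,0,0],"jaw": 0.02},{"offset": [0,0,-0.001],"angular": [0,0,0],"jaw": 0.05},{"offset": [0,0,-0.001],"angular": [0,0,0],"jaw": 0.05},{"offset": [0,0,-0.001],"angular": [0,0,0],"jaw": 0.05},{"offset": [0,0,-0.02],"angular": [0,0,0],"jaw": 0.05}]'

```text
time_s: 25.25
eef_pos: [464.6, 88.7, 152.1]
ee_rot: [0.028, 0.968, 0.216, -0.128]
force: [0.6, 0.4, 0.2]
grip_width: 0.589
```

Request:
move_arm --motion '[{"offset": [0,0,-0.05],"angular": [0,0,0],"jaw": 0.05},{"offset": [0,0,-0.1],"angular": [0,0,0],"jaw": 0.05},{"offset": [0,0,-0.12],"angular": [0,0,0],"jaw": 0.05},{"offset": [0,0,-0.12],"angular": [0,0,0],"jaw": 0.05}]'

```text
time_s: 25.75
eef_pos: [493.7, 101.8, 269.4]
ee_rot: [0.028, 0.968, 0.216, -0.126]
force: [0.1, -0.0, -0.8]
grip_width: 0.587
```

Run:
```python
from go import *
import pickle
c=cap('wrist');s=ctrl.sense();pickle.dump((c,s),open('c12.pkl','wb'));print(s['time_s'],np.round(s['eef_pos'],1))
P,Q=tgt(RACK,(-18,136,240));print('next p1',P,rel(P,Q,s))
cv2.imwrite('pics/w12.png',cv2.resize(c['img'],(800,600),interpolation=2)[:,:,::-1])
```

```text
25.8 [493.1 101.8 268.2]
next p1 [529.88031039 386.42251612 240.        ] (array([ 0.1563, -0.2421, -0.0123]), array([-1.000e-02,  1.492e+01,  2.600e-01]))
```

View pics/w12.png

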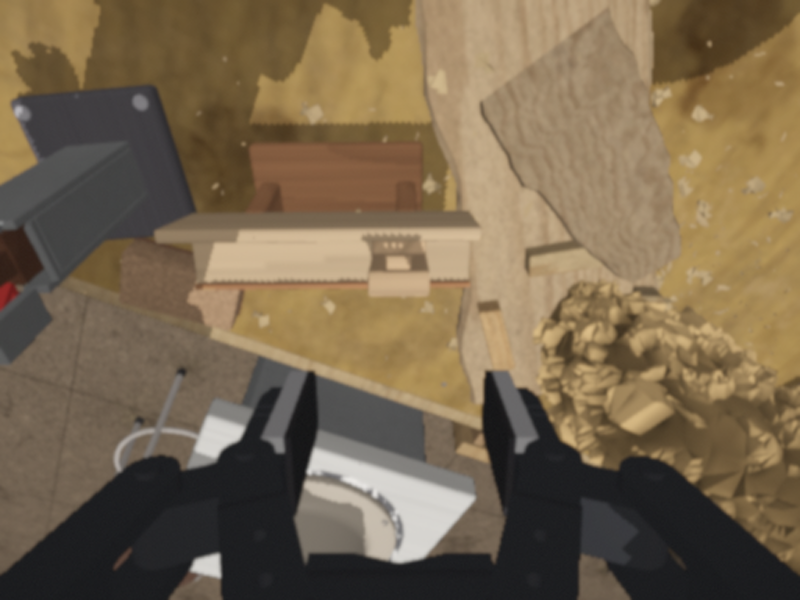

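The pale blank stands square on the ledge at about (400,265). Last one: the left pale blank on hook +136.

Request:
move_arm --motion '[{"offset": [0.156,-0.242,-0.012],"angular": [0,14.9,0.2],"jaw": 0.05},{"offset": [0.156,-0.242,-0.012],"angular": [0,14.9,0.2],"jaw": 0.05},{"offset": [0.156,-0.242,-0.012],"angular": [0,14.9,0.2],"jaw": 0.05},{"offset": [0.156,-0.242,-0.012],"angular": [0,14.9,0.2],"jaw": 0.05},{"offset": [0.156,-0.242,-0.012],"angular": [0,14.9,0.2],"jaw": 0.05}]'

```text
time_s: 26.42
eef_pos: [528.8, 388.4, 237.8]
ee_rot: [0.0, 0.976, 0.216, -0.002]
force: [0.5, -0.7, 0.5]
grip_width: 0.588
```

Request:
move_arm --motion '[{"offset": [0,0,0.02],"angular": [0,0,0],"jaw": 0.05},{"offset": [0,0,0.02],"angular": [0,0,0],"jaw": 0.05},{"offset": [0,0,0.02],"angular": [0,0,0],"jaw": 0.05}]'

```text
time_s: 26.8
eef_pos: [529.9, 385.7, 220.5]
ee_rot: [-0.0, 0.977, 0.215, -0.0]
force: [-0.4, -0.2, 0.6]
grip_width: 0.585
```

Run:
```python
from go import *
P,Q=tgt(RACK,(-17,136,124));s=ctrl.sense();print(s['time_s'],np.round(s['eef_pos'],1),rel(P,Q,s))
c=cap('wrist','w13.png');u=proj(c,[P+[0,0,20]])[0];print(u.round(1))
r=c['img'][int(u[1])-1:int(u[1])+7,200:316].mean(0).astype(int)
print([(200+i,r[i].tolist()) for i in range(14,100,3)])
m=c['img'][170:230,246:250].mean(1).astype(int);print(m[::3].tolist())
```

```text
26.8 [529.9 385.7 220.5] (array([ 0.0013, -0.0006,  0.0965]), array([-0.01,  0.01,  0.01]))
[255.2 200.5]
[(214, [119, 96, 59]), (217, [117, 95, 59]), (220, [120, 97, 60]), (223, [122, 99, 61]), (226, [120, 97, 61]), (229, [121, 98, 61]), (232, [141, 116, 85]), (235, [150, 126, 95]), (238, [151, 126, 95]), (241, [150, 125, 94]), (244, [149, 124, 93]), (247, [148, 123, 93]), (250, [144, 122, 97]), (253, [144, 123, 100]), (256, [144, 123, 100]), (259, [143, 122, 99]), (262, [148, 123, 93]), (265, [148, 123, 93]), (268, [148, 123, 93]), (271, [149, 124, 94]), (274, [154, 128, 97]), (277, [197, 168, 130]), (280, [177, 147, 96]), (283, [183, 152, 96]), (286, [184, 153, 96]), (289, [182, 152, 95]), (292, [177, 147, 92]), (295, [175, 145, 90]), (298, [178, 149, 94])]
[[158, 134, 107], [134, 113, 92], [147, 124, 100], [152, 128, 103], [152, 129, 104], [139, 115, 92], [145, 120, 93], [151, 126, 98], [155, 129, 101], [154, 129, 100], [150, 125, 97], [142, 118, 91], [159, 133, 93], [170, 143, 96], [173, 145, 98], [176, 148, 99], [176, 149, 101], [181, 153, 104], [181, 154, 104], [180, 153, 102]]
```

Request:
move_arm --motion '[{"offset": [0.0012,-0.0004,0.048],"angular": [0,0,0],"jaw": 0.05},{"offset": [0.0012,-0.0004,0.0965],"angular": [0,0,0],"jaw": 0.05},{"offset": [0.0012,-0.0004,0.0965],"angular": [0,0,0],"jaw": 0.05},{"offset": [0.0012,-0.0004,0.0965],"angular": [0,0,0],"jaw": 0.02},{"offset": [0.0012,-0.0004,0.0965],"angular": [0,0,0],"jaw": 0.02}]' --squeeze 60

```text
time_s: 27.48
eef_pos: [531.9, 387.6, 126.9]
ee_rot: [-0.001, 0.976, 0.216, 0.002]
force: [1.8, -0.5, 4.0]
grip_width: 0.359
```

Request:
move_arm --motion '[{"offset": [0,0,0],"angular": [0,0,0],"jaw": 0.02},{"offset": [0,0,0],"angular": [0,0,0],"jaw": 0.02},{"offset": [0,0,0],"angular": [0,0,0],"jaw": 0.02}]'

```text
time_s: 27.85
eef_pos: [531.9, 387.6, 126.6]
ee_rot: [-0.001, 0.976, 0.216, 0.002]
force: [1.9, 0.0, 7.7]
grip_width: 0.359
```

Request:
move_arm --motion '[{"offset": [0,0,-0.011],"angular": [0,0,0],"jaw": 0.02},{"offset": [0,0,-0.011],"angular": [0,0,0],"jaw": 0.02},{"offset": [-0.022,0,-0.011],"angular": [0,0,0],"jaw": 0.02},{"offset": [-0.045,0,-0.011],"angular": [0,0,0],"jaw": 0.02},{"offset": [-0.05,0,-0.011],"angular": [0,0,0],"jaw": 0.02}]'

```text
time_s: 28.48
eef_pos: [484.6, 365.8, 135.1]
ee_rot: [-0.0, 0.976, 0.216, -0.0]
force: [0.5, 0.3, -0.9]
grip_width: 0.362
```

Request:
move_arm --motion '[{"offset": [0,0,-0.06],"angular": [0,0,0],"jaw": 0.02},{"offset": [0,0,-0.12],"angular": [0,0,0],"jaw": 0.02},{"offset": [0,0,-0.17],"angular": [0,0,0],"jaw": 0.02},{"offset": [0,0,-0.17],"angular": [0,0,0],"jaw": 0.02},{"offset": [0,0,-0.17],"angular": [0,0,0],"jaw": 0.02}]'

```text
time_s: 29.1
eef_pos: [485.4, 365.9, 303.6]
ee_rot: [0.0, 0.976, 0.216, -0.001]
force: [0.2, 1.3, -1.1]
grip_width: 0.363
```

Run:
```python
from go import *
s=ctrl.sense();print(s['time_s'],np.round(s['eef_pos'],1),s['grip_width'])
P,Q=tgt(CR,(-30,20,135),.26);print(P,rel(P,Q,s))
```

```text
29.1 [485.4 365.9 303.6] 0.36257713586125095
[422.65112018 140.82892598 213.1750636 ] (array([-0.1516,  0.1777,  0.0907]), array([ -0.05, -14.79,  -0.29]))
```

Request:
move_arm --motion '[{"offset": [-0.051,0.06,0],"angular": [0,-5,0],"jaw": 0.02},{"offset": [-0.102,0.119,0],"angular": [0,-10,0],"jaw": 0.02},{"offset": [-0.152,0.178,0.02],"angular": [0,-14.8,-0.3],"jaw": 0.02},{"offset": [-0.152,0.178,0.06],"angular": [0,-14.8,-0.3],"jaw": 0.02},{"offset": [-0.152,0.178,0.091],"angular": [0,-14.8,-0.3],"jaw": 0.02}]'

```text
time_s: 29.72
eef_pos: [421.2, 138.5, 211.3]
ee_rot: [0.027, 0.968, 0.215, -0.128]
force: [0.5, 1.1, -0.9]
grip_width: 0.364
```

Request:
move_arm --motion '[{"offset": [0,0,0],"angular": [0,0,0],"jaw": 0.02},{"offset": [0,0,0],"angular": [0,0,0],"jaw": 0.02},{"offset": [0,0,0],"angular": [0,0,0],"jaw": 0.02}]'

```text
time_s: 30.1
eef_pos: [423.1, 141.0, 214.9]
ee_rot: [0.028, 0.968, 0.217, -0.125]
force: [-0.2, 0.1, -0.0]
grip_width: 0.364
```

Run:
```python
from held import *
import pickle
c=cap('wrist','w14.png');s=ctrl.sense();c0=pickle.load(open('c11.pkl','rb'))[0]
print(s['time_s'],np.round(s['eef_pos'],1))
P,Q=tgt(CR,(1,20,75),.26);print(rel(P,Q,s))
# column profile along neck/edges, compared with p2 held picture; edge rows
for im in(c0['img'],c['img']):
    g=im[185:310,[222,226,230]+[282,286,290]].astype(float).sum((1,2)) if 0 else cv2.cvtColor(im,cv2.COLOR_RGB2GRAY)[185:310,232:240].mean(1)
    d=np.abs(np.diff(g)); print([(185+i,int(d[i])) for i in range(len(d)) if d[i]>6])
```

```text
30.15 [422.9 141.  214.7]
(array([0.0309, 0.    , 0.0617]), array([-0.01, -0.19,  0.05]))
[(189, 9), (190, 13), (191, 7), (210, 7), (211, 7), (225, 7), (226, 11), (227, 8), (265, 10), (266, 14), (267, 16), (268, 13), (269, 9), (270, 6), (294, 10), (295, 15), (296, 9), (304, 12), (305, 18), (306, 17), (307, 12), (308, 8)]
[(187, 8), (188, 14), (189, 13), (209, 7), (210, 7), (224, 6), (225, 10), (226, 9), (265, 6), (266, 6), (293, 10), (294, 22), (295, 27), (296, 18), (297, 6)]
```

Request:
move_arm --motion '[{"offset": [0.031,0,0],"angular": [0,-0.2,0],"jaw": 0.02},{"offset": [0.031,0,0.02],"angular": [0,-0.2,0],"jaw": 0.02},{"offset": [0.031,0,0.045],"angular": [0,-0.2,0],"jaw": 0.02},{"offset": [0.031,0,0.068],"angular": [0,-0.2,0],"jaw": 0.02},{"offset": [0.031,0,0.07],"angular": [0,-0.2,0],"jaw": 0.02}]'

```text
time_s: 30.78
eef_pos: [437.3, 147.3, 145.6]
ee_rot: [0.028, 0.968, 0.217, -0.12]
force: [-3.9, 7.4, 66.5]
grip_width: 0.362
```

Request:
move_arm --motion '[{"offset": [0,0,0.001],"angular": [0,0,0],"jaw": 0.02},{"offset": [0,0,0.002],"angular": [0,0,0],"jaw": 0.02},{"offset": [0,0,0.002],"angular": [0,0,0],"jaw": 0.02}]'

```text
time_s: 31.15
eef_pos: [437.3, 147.3, 145.5]
ee_rot: [0.028, 0.968, 0.217, -0.12]
force: [-5.6, 8.2, 74.2]
grip_width: 0.359
```

Run:
```python
from go import *
s=ctrl.sense();Rm,t=frame(CR,.26);print(s['time_s'],Rm.inv().apply(np.array(s['eef_pos'])-t).round(1),np.round(s['force'],1),rel(s['eef_pos'],Rm*flip,s))
```

```text
31.15 [ 2.9 19.6 73.7] [-5.6  8.2 74.2] (array([0., 0., 0.]), array([ 0.18, -0.78, -0.  ]))
```

Request:
move_arm --motion '[{"offset": [0,0,-0.012],"angular": [0,0,0],"jaw": 0.02},{"offset": [0,0,-0.025],"angular": [0,0,0],"jaw": 0.02},{"offset": [0,0,-0.025],"angular": [0,0,0],"jaw": 0.02},{"offset": [0,0,-0.025],"angular": [0,0,0],"jaw": 0.02}]'

```text
time_s: 31.65
eef_pos: [438.5, 148.2, 159.9]
ee_rot: [0.028, 0.967, 0.216, -0.128]
force: [0.1, 0.6, -2.3]
grip_width: 0.363
```

Run:
```python
from held import *
import pickle
c=cap('wrist');sc=cap('scene');s=ctrl.sense();pickle.dump((c,s,sc),open('c15.pkl','wb'))
Rm,t=frame(CR,.26);print(s['time_s'],Rm.inv().apply(np.array(s['eef_pos'])-t).round(1),np.round(s['force'],1),s['grip_width'])
c14=cv2.imread('pics/w14.png')[:,:,::-1]
f=lambda im,y,h,x,w,W,H:cv2.resize(im[y:y+h,x:x+w],(W,H),interpolation=2)
a=np.hstack([f(c['img'],90,225,106,300,400,300),f(c14,90,225,106,300,400,300)])
b=np.hstack([f(sc['img'],185,90,190,120,400,300),f(cap('top')['img'],185,90,175,120,400,300)])
cv2.imwrite('pics/w15.png',np.vstack([a,b])[:,:,::-1])
```

```text
31.75 [ 0.6 19.9 88. ] [-0.6  0.4 -0.4] 0.3612231007632597
```

View pics/w15.png

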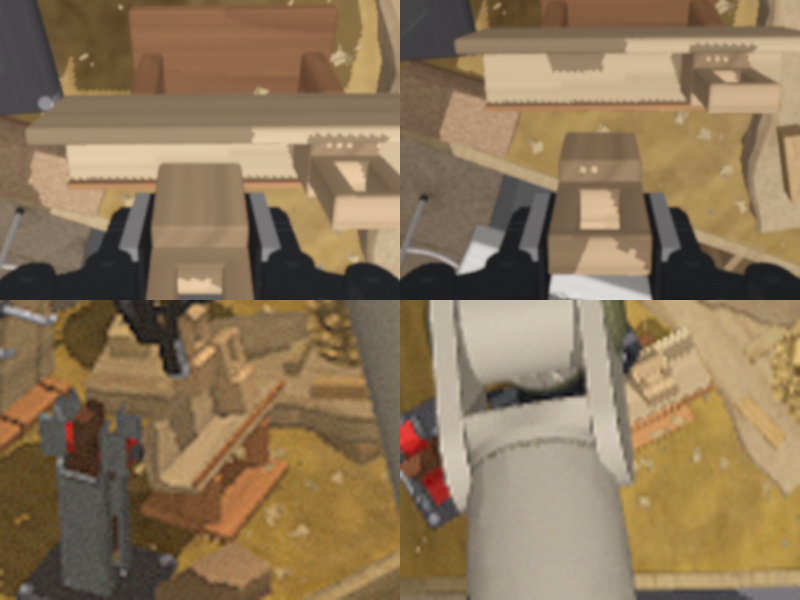

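The blank pivoted or slid in the grip: in the left panel the block face spans rows 165–225 and the slot is at 262+, against shoulder 155–180 before. I think its +x edge caught the back rest. The darks still look latched. I've used all 16 pictures, so I'll fit the held pose numerically.

Run:
```python
from held import *
import pickle
c,s,sc=pickle.load(open('c15.pkl','rb'));im=c['img']
g=cv2.GaussianBlur(cv2.cvtColor(im,cv2.COLOR_RGB2GRAY),(3,3),0).astype(float)
for cols in((228,236),(252,260),(276,284)):
    p=g[195:384,cols[0]:cols[1]].mean(1);d=np.diff(p)
    print(cols,[(195+i,int(round(d[i]))) for i in range(1,len(d)-1) if abs(d[i])>3 and abs(d[i])>=abs(d[i-1]) and abs(d[i])>=abs(d[i+1])])
for r in(225,245,262,280,300,315,330):
    print(r,[ (u,im[r,u].tolist()) for u in range(212,304,6)])
```

```text
(228, 236) [(197, 19), (211, -21), (259, 5), (275, -6), (354, -21)]
(252, 260) [(197, 19), (211, -19), (259, 5), (274, -4), (287, 5), (299, 18), (309, -29), (322, 13), (339, 17), (350, -37), (359, -23)]
(276, 284) [(197, 18), (211, -18), (259, 6), (275, -7), (354, -20)]
225 [(212, [131, 103, 78]), (218, [132, 103, 77]), (224, [133, 109, 85]), (230, [141, 117, 91]), (236, [150, 125, 98]), (242, [150, 125, 98]), (248, [148, 123, 96]), (254, [151, 126, 98]), (260, [147, 123, 96]), (266, [145, 121, 94]), (272, [140, 116, 90]), (278, [151, 126, 99]), (284, [155, 130, 101]), (290, [132, 98, 72]), (296, [133, 99, 72]), (302, [134, 100, 73])]
245 [(212, [120, 118, 119]), (218, [35, 34, 35]), (224, [140, 116, 91]), (230, [144, 120, 93]), (236, [153, 127, 99]), (242, [149, 125, 97]), (248, [148, 124, 96]), (254, [152, 127, 99]), (260, [149, 124, 96]), (266, [147, 122, 95]), (272, [139, 116, 90]), (278, [146, 122, 95]), (284, [155, 130, 102]), (290, [101, 84, 67]), (296, [109, 107, 108]), (302, [120, 118, 119])]
262 [(212, [78, 77, 78]), (218, [57, 48, 41]), (224, [158, 132, 104]), (230, [167, 
[... 1070 characters left out ...]
135, 112, 87]), (224, [138, 114, 89]), (230, [142, 118, 92]), (236, [134, 111, 86]), (242, [93, 93, 93]), (248, [93, 93, 93]), (254, [93, 93, 93]), (260, [95, 94, 95]), (266, [94, 93, 94]), (272, [105, 95, 84]), (278, [135, 111, 86]), (284, [137, 114, 88]), (290, [142, 118, 91]), (296, [99, 82, 66]), (302, [32, 33, 36])]
330 [(212, [199, 194, 187]), (218, [137, 113, 88]), (224, [138, 115, 89]), (230, [143, 119, 93]), (236, [129, 107, 84]), (242, [150, 148, 144]), (248, [149, 147, 144]), (254, [148, 147, 143]), (260, [147, 145, 142]), (266, [146, 145, 141]), (272, [140, 135, 129]), (278, [135, 112, 87]), (284, [137, 113, 88]), (290, [141, 117, 91]), (296, [142, 118, 91]), (302, [83, 84, 83])]
```

Run:
```python
from held import *
import pickle
c,s,sc=pickle.load(open('c15.pkl','rb'))
q=np.array(s['ee_rot']);R0=R.from_quat(q[[1,2,3,0]])*flip;t=np.array(s['eef_pos'])
L=np.array([(15,0,-38),(15,0,-2),(7,0,-2),(7,0,38)],float);v=np.array([211.5,259.5,275.3,354.5])
W=np.array([(15,16,-2),(15,-16,-2)],float)
def f(p):
    T=lambda L:proj(c,R0.apply(R.from_euler('y',p[2]).apply(L)+[p[0],0,p[1]])+t)
    w=T(W);return np.r_[T(L)[:,1]-v, .5*((w[1,0]-w[0,0])-70)]
for p0 in((0,-20,-.6),(0,-20,.6),(0,0,-.3)):
    r=least_squares(f,[*p0]);print(r.x.round(3),r.fun.round(1),r.cost.round(2))
    x=r.x
    B=R.from_euler('y',x[2]).apply([(15,0,-38),(-15,0,-38),(0,0,18),(7,0,38),(-7,0,38)])+[x[0],0,x[1]];print(B[:,[0,2]].round(1).tolist())
```

```text
[-14.535  -3.308  -0.248] [ 1.1  0.8 -2.6  0.6  0.1] 4.61
[[9.3, -36.5], [-19.7, -43.8], [-19.0, 14.1], [-17.1, 35.2], [-30.7, 31.8]]
[-14.535  -3.308  -0.248] [ 1.1  0.8 -2.6  0.6  0.1] 4.61
[[9.3, -36.5], [-19.7, -43.8], [-19.0, 14.1], [-17.1, 35.2], [-30.7, 31.8]]
[-14.535  -3.308  -0.248] [ 1.1  0.8 -2.6  0.6  0.1] 4.61
[[9.3, -36.5], [-19.7, -43.8], [-19.0, 14.1], [-17.1, 35.2], [-30.7, 31.8]]
```

The fit shows the blank pitched about -0.25 rad relative to the tool and shoved up about 20 mm, so it hit the top of the back rest. I'll stand it on the free bench in front of the rack and regrip.

Run:
```python
from go import *
import pickle
s=ctrl.sense();print(np.round(s['eef_pos'],1))
w=pickle.load(open('c1.pkl','rb'))
for l in((-105,-25,0),(-85,-25,0),(-125,-25,0),(-105,-50,0),(-105,0,0)):print((1.5625*proj(w,[tgt(RACK,l)[0]])).round(),end='')
q=np.array(s['ee_rot']);R0=R.from_quat(q[[1,2,3,0]])
print('\nup100',R0.inv().apply([0,0,.1]).round(4))
Q=R.from_euler('z',.434+np.pi/2)*R.from_euler('y',.25)*flip
print('rot total',(R0.inv()*Q).as_rotvec(degrees=True).round(1))
# target TCP high above spot
P=tgt(RACK,(-105,-40,0))[0]+[0,0,260];print(P.round(),rel(P,Q,s))
```

```text
[438.5 148.2 160. ]
[[437. 203.]][[438. 180.]][[437. 225.]][[465. 203.]][[409. 203.]]
up100 [-0.026  -0.0001 -0.0966]
rot total [-22.8   0.5 -86.7]
[525. 190. 260.] (array([ 0.0667, -0.0013, -0.1216]), array([-22.8 ,   0.53, -86.71]))
```

Request:
move_arm --motion '[{"offset": [0,0,-0.04],"angular": [0,0,0],"jaw": 0.02},{"offset": [0,0,-0.08],"angular": [0,0,0],"jaw": 0.02},{"offset": [0,0,-0.11],"angular": [0,0,0],"jaw": 0.02},{"offset": [0,0,-0.11],"angular": [0,0,0],"jaw": 0.02},{"offset": [0,0,-0.11],"angular": [0,0,0],"jaw": 0.02}]' --squeeze 100

```text
time_s: 32.42
eef_pos: [464.1, 160.2, 265.4]
ee_rot: [0.028, 0.967, 0.216, -0.129]
force: [0.1, -0.3, -1.0]
grip_width: 0.357
```

Run:
```python
from go import *
s=ctrl.sense();print(s['time_s'],np.round(s['eef_pos'],1),s['grip_width'])
Q=R.from_euler('z',.434+np.pi/2)*R.from_euler('y',.25)*flip
P=tgt(RACK,(-105,-40,0))[0]+[0,0,260];print(P.round(),rel(P,Q,s))
Qh=R.from_euler('z',.434+np.pi/4)*R.from_euler('y',.25)*flip
o,a=rel((np.array(s['eef_pos'])+P)/2,Qh,s);print('half',o,a)
print('rest from half',Qh.inv().apply((P-np.array(s['eef_pos']))/2000).round(4),(Qh.inv()*Q).as_rotvec(degrees=True).round(1))
```

```text
32.425 [464.1 160.2 265.4] 0.35669291496386923
[525. 190. 260.] (array([ 0.0669, -0.0012, -0.0124]), array([-22.86,   0.56, -86.69]))
half [ 0.0334 -0.0006 -0.0062] [-11.43   0.72 -43.17]
rest from half [ 0.0245  0.0234 -0.0034] [-11.1   0.  -43.6]
```

Request:
move_arm --motion '[{"offset": [0.033,0,-0.006],"angular": [-11.4,0.7,-43.2],"jaw": 0.02},{"offset": [0.033,0,-0.006],"angular": [-11.4,0.7,-43.2],"jaw": 0.02},{"offset": [0.033,0,-0.006],"angular": [-11.4,0.7,-43.2],"jaw": 0.02},{"offset": [0.033,0,-0.006],"angular": [-11.4,0.7,-43.2],"jaw": 0.02},{"offset": [0.033,0,-0.006],"angular": [-11.4,0.7,-43.2],"jaw": 0.02}]'

```text
time_s: 33.05
eef_pos: [494.1, 174.6, 262.9]
ee_rot: [0.071, 0.813, 0.569, -0.102]
force: [0.6, 0.6, -0.3]
grip_width: 0.361
```

Request:
move_arm --motion '[{"offset": [0.025,0.023,-0.003],"angular": [-11.1,0,-43.6],"jaw": 0.02},{"offset": [0.025,0.023,-0.003],"angular": [-11.1,0,-43.6],"jaw": 0.02},{"offset": [0.025,0.023,-0.003],"angular": [-11.1,0,-43.6],"jaw": 0.02},{"offset": [0.025,0.023,-0.003],"angular": [-11.1,0,-43.6],"jaw": 0.02},{"offset": [0.025,0.023,-0.003],"angular": [-11.1,0,-43.6],"jaw": 0.02}]'

```text
time_s: 33.67
eef_pos: [524.6, 189.8, 260.2]
ee_rot: [0.105, 0.535, 0.836, -0.067]
force: [0.0, -0.1, -0.1]
grip_width: 0.357
```

Request:
move_arm --motion '[{"offset": [0,0,0],"angular": [0,0,0],"jaw": 0.02},{"offset": [0,0,0],"angular": [0,0,0],"jaw": 0.02},{"offset": [0,0,0],"angular": [0,0,0],"jaw": 0.02}]'

```text
time_s: 34.05
eef_pos: [525.1, 190.1, 260.6]
ee_rot: [0.105, 0.535, 0.836, -0.067]
force: [-0.3, -0.3, -0.9]
grip_width: 0.356
```

```bash
cat > hp.py <<'E'
from held import *
def edges(c,cols=(228,236),r0=190,th=3):
    g=cv2.GaussianBlur(cv2.cvtColor(c['img'],cv2.COLOR_RGB2GRAY),(3,3),0).astype(float)
    d=np.diff(g[r0:384,cols[0]:cols[1]].mean(1))
    return [(r0+i,int(round(d[i]))) for i in range(1,len(d)-1) if abs(d[i])>th and abs(d[i])>=abs(d[i-1]) and abs(d[i])>=abs(d[i+1])]
E
python3 - <<'E'
from hp import *
c=cap('wrist','w16.png');s=ctrl.sense();print(s['time_s'],np.round(s['eef_pos'],1),s['grip_width'],edges(c),edges(c,(276,284)))
Q=R.from_euler('z',.434+np.pi/2)*R.from_euler('y',.25)*flip
P=tgt(RACK,(-105,-40,0))[0]+[0,0,60];print(P.round(),rel(P,Q,s))
E
```

```text
34.1 [525.1 190.1 260.6] 0.3562494206615559 [(194, 4), (204, -15), (209, 8), (212, -5), (258, 4), (275, -6), (354, -19)] [(209, -15), (258, 15), (263, -10), (274, -6), (354, -18)]
[525. 190.  60.] (array([ 0.0497, -0.0003,  0.1944]), array([ 0.03, -0.01, -0.06]))
```

Request:
move_arm --motion '[{"offset": [0.0148,0,0.0581],"angular": [0,0,0],"jaw": 0.02},{"offset": [0.0296,0,0.1163],"angular": [0,0,0],"jaw": 0.02},{"offset": [0.042,0,0.165],"angular": [0,0,0],"jaw": 0.02},{"offset": [0.05,0,0.196],"angular": [0,0,0],"jaw": 0.02},{"offset": [0.05,0,0.196],"angular": [0,0,0],"jaw": 0.02}]'

```text
time_s: 34.72
eef_pos: [524.2, 189.8, 56.7]
ee_rot: [0.104, 0.534, 0.836, -0.068]
force: [0.7, 0.6, -0.5]
grip_width: 0.361
```

Request:
move_arm --motion '[{"offset": [0.001,0,0.004],"angular": [0,0,0],"jaw": 0.02},{"offset": [0.002,0,0.008],"angular": [0,0,0],"jaw": 0.02},{"offset": [0.002,0,0.008],"angular": [0,0,0],"jaw": 0.02}]'

```text
time_s: 35.1
eef_pos: [525.5, 190.2, 50.8]
ee_rot: [0.106, 0.534, 0.836, -0.066]
force: [-0.8, 0.5, -0.7]
grip_width: 0.356
```

Request:
move_arm --motion '[{"offset": [0.0005,0,0.002],"angular": [0,0,0],"jaw": 0.02},{"offset": [0.0005,0,0.002],"angular": [0,0,0],"jaw": 0.02}]'

```text
time_s: 35.35
eef_pos: [525.3, 190.1, 48.2]
ee_rot: [0.105, 0.534, 0.836, -0.067]
force: [0.8, 0.2, -0.4]
grip_width: 0.36
```

Request:
move_arm --motion '[{"offset": [0.0005,0,0.002],"angular": [0,0,0],"jaw": 0.02},{"offset": [0.0005,0,0.002],"angular": [0,0,0],"jaw": 0.02}]'

```text
time_s: 35.6
eef_pos: [525.2, 190.1, 45.9]
ee_rot: [0.105, 0.534, 0.836, -0.067]
force: [-0.4, -0.5, -0.3]
grip_width: 0.351
```

Request:
move_arm --motion '[{"offset": [0.0005,0,0.002],"angular": [0,0,0],"jaw": 0.02},{"offset": [0.0005,0,0.002],"angular": [0,0,0],"jaw": 0.02}]'

```text
time_s: 35.85
eef_pos: [525.2, 190.1, 43.9]
ee_rot: [0.105, 0.534, 0.836, -0.067]
force: [-0.0, -1.0, -0.3]
grip_width: 0.356
```

Request:
move_arm --motion '[{"offset": [0.0005,0,0.002],"angular": [0,0,0],"jaw": 0.02},{"offset": [0.0005,0,0.002],"angular": [0,0,0],"jaw": 0.02}]'

```text
time_s: 36.1
eef_pos: [525.2, 190.1, 41.8]
ee_rot: [0.105, 0.534, 0.836, -0.067]
force: [-0.7, -0.1, -0.7]
grip_width: 0.359
```

Request:
move_arm --motion '[{"offset": [0.0003,0,0.001],"angular": [0,0,0],"jaw": 0.02},{"offset": [0.0003,0,0.001],"angular": [0,0,0],"jaw": 0.02}]'

```text
time_s: 36.35
eef_pos: [525.3, 190.1, 40.9]
ee_rot: [0.105, 0.534, 0.836, -0.067]
force: [0.1, -0.7, -1.1]
grip_width: 0.356
```

Request:
move_arm --motion '[{"offset": [0.0003,0,0.001],"angular": [0,0,0],"jaw": 0.02},{"offset": [0.0003,0,0.001],"angular": [0,0,0],"jaw": 0.02}]'

```text
time_s: 36.6
eef_pos: [525.2, 190.1, 39.8]
ee_rot: [0.105, 0.534, 0.836, -0.067]
force: [0.8, 0.0, -0.1]
grip_width: 0.355
```

Request:
move_arm --motion '[{"offset": [0.0003,0,0.001],"angular": [0,0,0],"jaw": 0.02},{"offset": [0.0003,0,0.001],"angular": [0,0,0],"jaw": 0.02}]'

```text
time_s: 36.85
eef_pos: [525.2, 190.2, 38.8]
ee_rot: [0.105, 0.534, 0.836, -0.067]
force: [-0.5, 0.2, -0.1]
grip_width: 0.353
```

Request:
move_arm --motion '[{"offset": [0.0003,0,0.001],"angular": [0,0,0],"jaw": 0.02},{"offset": [0.0003,0,0.001],"angular": [0,0,0],"jaw": 0.02}]'

```text
time_s: 37.1
eef_pos: [525.2, 190.2, 37.7]
ee_rot: [0.105, 0.534, 0.836, -0.067]
force: [0.7, 1.1, -0.3]
grip_width: 0.359
```

Request:
move_arm --motion '[{"offset": [0.0003,0,0.001],"angular": [0,0,0],"jaw": 0.02},{"offset": [0.0003,0,0.001],"angular": [0,0,0],"jaw": 0.02}]'

```text
time_s: 37.35
eef_pos: [525.2, 190.3, 36.7]
ee_rot: [0.105, 0.534, 0.836, -0.067]
force: [-0.7, 1.1, -1.0]
grip_width: 0.36
```

Request:
move_arm --motion '[{"offset": [0.0005,0,0.002],"angular": [0,0,0],"jaw": 0.02},{"offset": [0.0005,0,0.002],"angular": [0,0,0],"jaw": 0.02}]'

```text
time_s: 37.6
eef_pos: [525.1, 190.3, 34.5]
ee_rot: [0.105, 0.534, 0.836, -0.067]
force: [0.1, 0.4, -1.0]
grip_width: 0.357
```

Request:
move_arm --motion '[{"offset": [0.0003,0,0.001],"angular": [0,0,0],"jaw": 0.02},{"offset": [0.0003,0,0.001],"angular": [0,0,0],"jaw": 0.02}]'

```text
time_s: 37.85
eef_pos: [525.2, 190.3, 33.6]
ee_rot: [0.105, 0.534, 0.836, -0.067]
force: [-0.7, 0.6, -0.7]
grip_width: 0.36
```

Request:
move_arm --motion '[{"offset": [0.0003,0,0.001],"angular": [0,0,0],"jaw": 0.02},{"offset": [0.0003,0,0.001],"angular": [0,0,0],"jaw": 0.02}]'

```text
time_s: 38.1
eef_pos: [525.2, 190.4, 32.6]
ee_rot: [0.105, 0.534, 0.836, -0.067]
force: [-0.7, -0.0, -1.0]
grip_width: 0.361
```

Request:
move_arm --motion '[{"offset": [0.0003,0,0.001],"angular": [0,0,0],"jaw": 0.02},{"offset": [0.0003,0,0.001],"angular": [0,0,0],"jaw": 0.02}]'

```text
time_s: 38.35
eef_pos: [525.1, 190.4, 31.5]
ee_rot: [0.105, 0.534, 0.836, -0.067]
force: [0.4, 0.6, -1.7]
grip_width: 0.355
```

Request:
move_arm --motion '[{"offset": [0.0003,0,0.001],"angular": [0,0,0],"jaw": 0.02},{"offset": [0.0003,0,0.001],"angular": [0,0,0],"jaw": 0.02}]'

```text
time_s: 38.6
eef_pos: [525.1, 190.4, 30.5]
ee_rot: [0.105, 0.534, 0.836, -0.067]
force: [0.2, -0.0, -0.5]
grip_width: 0.358
```

Run:
```python
from hp import *
c=cap('wrist','w17.png');s=ctrl.sense();print(s['time_s'],np.round(s['eef_pos'],1),np.round(s['force'],1),edges(c),edges(c,(276,284)))
```

```text
38.65 [525.1 190.4  30.5] [ 0.4  0.6 -1. ] [(212, 4), (258, 5), (275, -6), (354, -22)] [(191, 4), (193, 3), (199, -9), (211, 8), (258, 14), (263, -10), (274, -7), (354, -21)]
```

Run:
```python
from hp import *
import pickle
c,s,sc=pickle.load(open('c15.pkl','rb'))
g=cv2.cvtColor(c['img'],cv2.COLOR_RGB2GRAY);print(g[270:356:2,244:248].mean(1).astype(int).tolist());print(g[262,214:298:1].tolist());print(g[270,214:224].tolist(),g[270,288:298].tolist(),g[214,216:228].tolist(),g[214,280:296].tolist())
q=np.array(s['ee_rot']);R0=R.from_quat(q[[1,2,3,0]])*flip;t=np.array(s['eef_pos'])
L=np.array([(15,0,-38),(15,0,-2),(7,0,-2),(7,0,6),(-7,0,6)],float);v=np.array([211.5,259.3,275.,287.5,309.5])
W=np.array([(15,16,-2),(15,-16,-2)],float)
def f(p):
    T=lambda L:proj(c,R0.apply(R.from_euler('y',p[2]).apply(L)+[p[0],0,p[1]])+t)
    w=T(W);return np.r_[T(L)[:,1]-v, 1*((w[1,0]-w[0,0])-70)]
for p0 in((0,-20,-.6),(0,-20,.6),(0,10,0)):
    r=least_squares(f,[*p0]);print(r.x.round(3),r.fun.round(1),r.cost.round(2))
```

```text
[146, 146, 141, 126, 123, 123, 121, 120, 120, 130, 134, 134, 137, 139, 145, 181, 205, 207, 203, 191, 140, 96, 94, 94, 97, 123, 141, 144, 145, 147, 148, 148, 152, 179, 214, 229, 232, 230, 228, 224, 174, 106, 108]
[33, 31, 29, 33, 50, 87, 119, 132, 136, 137, 137, 137, 139, 140, 143, 144, 145, 148, 149, 150, 150, 149, 149, 148, 147, 146, 146, 145, 146, 145, 146, 146, 147, 147, 148, 150, 150, 151, 151, 152, 151, 151, 150, 149, 148, 146, 146, 146, 147, 146, 145, 144, 142, 140, 138, 138, 137, 137, 137, 137, 139, 141, 143, 144, 147, 149, 151, 152, 153, 154, 154, 154, 154, 153, 153, 151, 144, 127, 90, 48, 30, 30, 31, 36]
[31, 30, 29, 30, 39, 70, 105, 127, 136, 141] [146, 143, 133, 109, 70, 37, 29, 28, 29, 30] [197, 197, 197, 197, 197, 197, 196, 194, 185, 166, 139, 125] [134, 135, 135, 135, 136, 146, 167, 186, 194, 196, 196, 196, 196, 196, 196, 196]
[-13.177  -0.375  -0.245] [ 1.   1.7 -1.3 -0.  -1.3  1.7] 5.15
[-13.177  -0.375  -0.245] [ 1.   1.7 -1.3 -0.  -1.3  1.7] 5.15
[-13.177  -0.375  -0.245] [ 1.   1.7 -1.3 -0.  -1.3  1.7] 5.15
```

Request:
move_arm --motion '[{"offset": [0.0003,0,0.001],"angular": [0,0,0],"jaw": 0.02},{"offset": [0.0003,0,0.001],"angular": [0,0,0],"jaw": 0.02}]'

```text
time_s: 38.9
eef_pos: [525.1, 190.5, 29.5]
ee_rot: [0.105, 0.534, 0.836, -0.067]
force: [0.8, -1.2, -0.5]
grip_width: 0.361
```

Request:
move_arm --motion '[{"offset": [0.0003,0,0.001],"angular": [0,0,0],"jaw": 0.02},{"offset": [0.0003,0,0.001],"angular": [0,0,0],"jaw": 0.02}]'

```text
time_s: 39.15
eef_pos: [525.2, 190.5, 29.3]
ee_rot: [0.106, 0.534, 0.836, -0.067]
force: [-3.3, -0.9, 8.2]
grip_width: 0.352
```

Request:
move_arm --motion '[{"offset": [0.0003,0,0.001],"angular": [0,0,0],"jaw": 0.02},{"offset": [0.0003,0,0.001],"angular": [0,0,0],"jaw": 0.02}]'

```text
time_s: 39.4
eef_pos: [525.2, 190.5, 29.2]
ee_rot: [0.106, 0.534, 0.836, -0.067]
force: [-8.3, 0.2, 17.5]
grip_width: 0.361
```

Request:
move_arm --motion '[{"offset": [0.0003,0,0.001],"angular": [0,0,0],"jaw": 0.02},{"offset": [0.0003,0,0.001],"angular": [0,0,0],"jaw": 0.02}]'

```text
time_s: 39.65
eef_pos: [525.3, 190.5, 29.2]
ee_rot: [0.106, 0.534, 0.836, -0.067]
force: [-11.7, -1.2, 28.9]
grip_width: 0.354
```

Request:
move_arm --motion '[{"offset": [0.0003,0,0.001],"angular": [0,0,0],"jaw": 0.02},{"offset": [0.0003,0,0.001],"angular": [0,0,0],"jaw": 0.02}]'

```text
time_s: 39.9
eef_pos: [525.3, 190.5, 29.2]
ee_rot: [0.106, 0.534, 0.836, -0.067]
force: [-16.3, -3.1, 38.4]
grip_width: 0.356
```

Touched the bench. Relieve, release and withdraw.

Request:
move_arm --motion '[{"offset": [-0.001,0,-0.004],"angular": [0,0,0],"jaw": 0.02},{"offset": [-0.001,0,-0.004],"angular": [0,0,0],"jaw": 0.02},{"offset": [-0.001,0,-0.004],"angular": [0,0,0],"jaw": 0.05},{"offset": [-0.001,0,-0.004],"angular": [0,0,0],"jaw": 0.05},{"offset": [-0.001,0,-0.004],"angular": [0,0,0],"jaw": 0.05}]' --squeeze 60

```text
time_s: 40.52
eef_pos: [525.0, 190.6, 29.3]
ee_rot: [0.105, 0.534, 0.836, -0.067]
force: [-1.0, -0.0, 0.0]
grip_width: 0.586
```

Request:
move_arm --motion '[{"offset": [0,0,-0.03],"angular": [0,0,0],"jaw": 0.05},{"offset": [0,0,-0.08],"angular": [0,0,0],"jaw": 0.05},{"offset": [0,0,-0.13],"angular": [0,0,0],"jaw": 0.05},{"offset": [0,0,-0.16],"angular": [0,0,0],"jaw": 0.05},{"offset": [0,0,-0.16],"angular": [0,0,0],"jaw": 0.05}]'

```text
time_s: 41.15
eef_pos: [508.9, 227.1, 186.5]
ee_rot: [0.107, 0.534, 0.836, -0.065]
force: [0.7, -0.2, -0.2]
grip_width: 0.582
```

Run:
```python
from go import *
s=ctrl.sense();print(s['time_s'],np.round(s['eef_pos'],1),np.round(s['force'],1))
P=tgt(RACK,(-104.5,-50,150))[0];Q=R.from_euler('z',.434+np.pi/2)*flip;print(P,rel(P,Q,s))
```

```text
41.15 [508.9 227.1 186.5] [ 0.7 -0.2 -0.2]
[529.61325662 181.29285302 150.        ] (array([-0.0397, -0.0007,  0.0478]), array([ 0.31, 14.35,  0.02]))
```

Request:
move_arm --motion '[{"offset": [-0.04,-0.0005,0.038],"angular": [0,14.3,0],"jaw": 0.05},{"offset": [-0.04,-0.0005,0.038],"angular": [0,14.3,0],"jaw": 0.05},{"offset": [-0.04,-0.0005,0.038],"angular": [0,14.3,0],"jaw": 0.05},{"offset": [-0.04,-0.0005,0.038],"angular": [0,14.3,0],"jaw": 0.05},{"offset": [-0.04,-0.0005,0.038],"angular": [0,14.3,0],"jaw": 0.05}]'

```text
time_s: 41.78
eef_pos: [527.7, 183.5, 157.4]
ee_rot: [0.001, 0.537, 0.843, 0.0]
force: [-0.6, -0.4, 0.4]
grip_width: 0.586
```

Run:
```python
from go import *
from hp import edges
s=ctrl.sense();print(s['time_s'],np.round(s['eef_pos'],1))
F=[529.6,181.3,0,.434+np.pi/2]
P,Q=tgt(F,(0,0,58));print(rel(P,Q,s))
c=cap('wrist','w18.png')
K=[(15,0,36),(7,0,36),(7,0,44),(7,0,76),(-7,0,76),(-15,0,36),(-15,0,0)]
print(proj(c,[tgt(F,k)[0] for k in K]).round(1).tolist())
print(proj(c,[tgt(F,k)[0] for k in((-7,16,76),(-7,-16,76),(15,16,36),(15,-16,36))]).round(1).tolist())
g=cv2.GaussianBlur(cv2.cvtColor(c['img'],cv2.COLOR_RGB2GRAY),(3,3),0)
for cols in((236,242),(252,258),(268,274)): print(edges(c,cols,130,4))
v=int(proj(c,[tgt(F,(0,0,76))[0]])[0,1])
for r in(v-6,v,v+6):print(r,g[r,200:316:3].tolist())
```

```text
41.775 [527.7 183.5 157.4]
(array([-0.0027,  0.0007,  0.0994]), array([0.05, 0.06, 0.11]))
[[255.6, 167.3], [255.5, 177.0], [255.6, 180.0], [255.7, 193.9], [255.6, 213.0], [255.5, 202.9], [255.4, 188.7]]
[[232.5, 212.9], [278.7, 213.0], [235.3, 167.2], [275.9, 167.3]]
[(153, -8), (165, 17), (172, -20), (188, 7), (196, 16), (207, -7), (254, -13), (267, 12), (272, 10), (280, 6), (284, -8), (326, -15), (332, 13), (356, -31)]
[(162, 9), (172, -9), (175, 7), (186, -5), (189, 16), (206, -6), (252, -13), (263, 14), (271, 5), (293, 4), (325, -4), (342, -15), (348, 11), (359, -34)]
[(162, 9), (172, -11), (191, 17), (207, -7), (249, -12), (260, 17), (325, 5), (339, -4), (356, -37)]
197 [162, 164, 166, 168, 166, 165, 164, 163, 160, 158, 158, 163, 161, 178, 159, 179, 190, 197, 197, 197, 197, 197, 197, 197, 197, 196, 183, 157, 157, 157, 156, 156, 157, 159, 159, 161, 162, 165, 164]
203 [164, 164, 161, 162, 163, 164, 162, 165, 168, 169, 168, 172, 188, 188, 187, 187, 187, 187, 187, 187, 187, 186, 186, 186, 186, 186, 175, 152, 152, 155, 156, 156, 154, 155, 157, 159, 165, 161, 161]
209 [157, 162, 171, 160, 162, 165, 165, 165, 166, 166, 166, 168, 167, 165, 165, 165, 167, 167, 164, 161, 159, 160, 162, 161, 161, 161, 160, 161, 162, 162, 157, 153, 153, 152, 152, 154, 158, 159, 158]
```

The neck top shows at rows 189–207, columns 235–279: standing upright, 4 mm further along x than predicted. Regrip.

Request:
move_arm --motion '[{"offset": [0.0013,0.0016,0.05],"angular": [0,0,0],"jaw": 0.05},{"offset": [0.0013,0.0016,0.099],"angular": [0,0,0],"jaw": 0.05},{"offset": [0.0013,0.0016,0.099],"angular": [0,0,0],"jaw": 0.05},{"offset": [0.0013,0.0016,0.099],"angular": [0,0,0],"jaw": 0.02},{"offset": [0.0013,0.0016,0.099],"angular": [0,0,0],"jaw": 0.02}]' --squeeze 60

```text
time_s: 42.45
eef_pos: [530.2, 184.7, 60.7]
ee_rot: [0.002, 0.538, 0.843, 0.001]
force: [0.4, 0.1, 2.0]
grip_width: 0.359
```

Request:
move_arm --motion '[{"offset": [0,0,0],"angular": [0,0,0],"jaw": 0.02},{"offset": [0,0,0],"angular": [0,0,0],"jaw": 0.02},{"offset": [0,0,0],"angular": [0,0,0],"jaw": 0.02}]'

```text
time_s: 42.82
eef_pos: [530.2, 184.7, 60.6]
ee_rot: [0.002, 0.538, 0.843, 0.002]
force: [-1.3, 0.5, 7.9]
grip_width: 0.362
```

Request:
move_arm --motion '[{"offset": [0,0,-0.06],"angular": [0,0,0],"jaw": 0.02},{"offset": [0,0,-0.12],"angular": [0,0,0],"jaw": 0.02},{"offset": [0,0,-0.18],"angular": [0,0,0],"jaw": 0.02},{"offset": [0,0,-0.2],"angular": [0,0,0],"jaw": 0.02},{"offset": [0,0,-0.2],"angular": [0,0,0],"jaw": 0.02}]'

```text
time_s: 43.45
eef_pos: [529.2, 184.5, 260.4]
ee_rot: [0.002, 0.538, 0.843, 0.002]
force: [0.7, 0.5, -1.1]
grip_width: 0.365
```

Run:
```python
from hp import *
s=ctrl.sense();c=cap('wrist','w19.png');print(s['time_s'],np.round(s['eef_pos'],1),s['grip_width'],edges(c),edges(c,(276,284)),edges(c,(252,260)))
q=np.array(s['ee_rot']);R0=R.from_quat(q[[1,2,3,0]])
P,Q=tgt(CR,(-40,20,140),.26);Qh=R.from_euler('z',.434+np.pi/4)*R.from_euler('y',.13)*flip
m=(P+np.array(s['eef_pos']))/2;m[2]=max(m[2],245);print(P,m,'half',rel(m,Qh,s),'rest',Qh.inv().apply((P-m)/1000).round(4),(Qh.inv()*Q).as_rotvec(degrees=True).round(1))
```

```text
43.45 [529.2 184.5 260.4] 0.365321252442506 [(210, 7), (226, -10), (266, 8), (296, 8), (314, 3), (319, -3), (325, -10), (326, -10), (330, 4), (354, -24)] [(209, 7), (225, -10), (266, 6), (294, 16), (307, -19), (333, 14), (338, -14), (354, -19)] [(210, 7), (225, -7), (231, 7), (255, 23), (262, -26), (266, 5), (267, 5), (296, 9), (309, 4), (315, -23), (348, 6), (354, 4), (359, -32)]
[415.07066106 137.26019344 220.57781901] [472.14284281 160.88326925 245.        ] half (array([ 0.0026, -0.0618,  0.0151]), array([ 3.22, -7.08, 44.94])) rest [-0.0383 -0.0455  0.0296] [ 8.7 -7.1 43.8]
```

Request:
move_arm --motion '[{"offset": [0.0026,-0.062,0.015],"angular": [3.2,-7.1,44.9],"jaw": 0.02},{"offset": [0.0026,-0.062,0.015],"angular": [3.2,-7.1,44.9],"jaw": 0.02},{"offset": [0.0026,-0.062,0.015],"angular": [3.2,-7.1,44.9],"jaw": 0.02},{"offset": [0.0026,-0.062,0.015],"angular": [3.2,-7.1,44.9],"jaw": 0.02},{"offset": [0.0026,-0.062,0.015],"angular": [3.2,-7.1,44.9],"jaw": 0.02}]'

```text
time_s: 44.12
eef_pos: [471.0, 160.8, 241.9]
ee_rot: [0.036, 0.818, 0.571, -0.056]
force: [-0.9, -0.5, -1.1]
grip_width: 0.364
```

Request:
move_arm --motion '[{"offset": [-0.038,-0.0455,0.029],"angular": [8.7,-7.1,43.8],"jaw": 0.02},{"offset": [-0.038,-0.0455,0.029],"angular": [8.7,-7.1,43.8],"jaw": 0.02},{"offset": [-0.038,-0.0455,0.029],"angular": [8.7,-7.1,43.8],"jaw": 0.02},{"offset": [-0.038,-0.0455,0.029],"angular": [8.7,-7.1,43.8],"jaw": 0.02},{"offset": [-0.038,-0.0455,0.029],"angular": [8.7,-7.1,43.8],"jaw": 0.02}]'

```text
time_s: 44.75
eef_pos: [414.2, 137.2, 218.6]
ee_rot: [0.028, 0.967, 0.217, -0.13]
force: [0.8, -0.5, -0.7]
grip_width: 0.363
```

Request:
move_arm --motion '[{"offset": [0,0,0],"angular": [0,0,0],"jaw": 0.02},{"offset": [0,0,0],"angular": [0,0,0],"jaw": 0.02},{"offset": [0,0,0],"angular": [0,0,0],"jaw": 0.02}]'

```text
time_s: 45.12
eef_pos: [414.4, 137.5, 219.9]
ee_rot: [0.028, 0.967, 0.218, -0.129]
force: [-0.4, 0.2, -1.1]
grip_width: 0.362
```

Run:
```python
from hp import *
s=ctrl.sense();c=cap('wrist','w20.png');print(s['time_s'],np.round(s['eef_pos'],1),s['grip_width'],edges(c),edges(c,(276,284)))
P,Q=tgt(CR,(-1,20,90),.26);print(rel(P,Q,s))
# rest top-front edge / lip rows at columns left of held blank and p2
for y in(80,60,-5,-80): print(y,proj(c,[tgt(CR,(18,y,49),.26)[0],tgt(CR,(-20,y,4),.26)[0]]).round(1).tolist())
for u in(90,110,130,190): print(u,edges(c,(u,u+5),60,8)[:8])
print('p2 neck',proj(c,[tgt(CR,(0+x,-45+y,76),.26)[0] for x,y in((7,16),(7,-16),(-7,16),(-7,-16))]).round(1).tolist())
for u in(340,350,360,370): print(u,edges(c,(u,u+4),80,6)[:10])
```

```text
45.125 [414.4 137.5 219.9] 0.36195013202645127 [(210, 7), (226, -10), (266, 8), (295, 28), (304, -29), (309, 20), (317, -12), (354, -23)] [(210, 7), (225, -9), (266, 7), (273, 14), (289, -4), (295, -9), (298, 16), (321, -12), (322, -12), (329, 6), (355, -41)]
(array([0.0395, 0.0007, 0.049 ]), array([-0.05,  0.24,  0.16]))
80 [[165.6, 110.6], [183.5, 152.4]]
60 [[196.2, 110.8], [208.0, 152.5]]
-5 [[295.5, 111.2], [287.3, 152.8]]
-80 [[410.1, 111.7], [378.9, 153.2]]
90 [(267, 11), (273, 14), (277, -16), (309, -17)]
110 [(270, 14), (273, -17), (293, -15), (348, -8)]
130 [(119, 9), (273, 17), (277, -17), (286, -22), (380, 10)]
190 [(95, 8), (112, 18), (151, -20), (155, 10), (212, -23), (247, -10)]
p2 neck [[340.7, 135.2], [395.1, 135.4], [338.7, 158.4], [392.0, 158.6]]
340 [(100, 19), (105, -13), (115, 9), (119, -6), (123, -8), (134, 14), (156, -10), (256, 10), (265, -20), (281, 12)]
350 [(85, -14), (100, 19), (105, -14), (115, 12), (119, -12), (126, 20), (131, -16), (134, 11), (156, -9), (203, 8)]
360 [(94, -14), (100, 19), (106, -14), (124, -9), (134, 18), (156, -10), (230, 10), (264, 7), (276, -10), (288, 16)]
370 [(94, -12), (100, 19), (105, -14), (111, 12), (124, -20), (133, 21), (156, -11), (241, 8), (276, -16), (286, -18)]
```

Request:
move_arm --motion '[{"offset": [0.038,0.0007,0],"angular": [0,0.2,0.1],"jaw": 0.02},{"offset": [0.038,0.0007,0],"angular": [0,0.2,0.1],"jaw": 0.02},{"offset": [0.038,0.0007,0.02],"angular": [0,0.2,0.1],"jaw": 0.02},{"offset": [0.038,0.0007,0.025],"angular": [0,0.2,0.1],"jaw": 0.02},{"offset": [0.038,0.0007,0.025],"angular": [0,0.2,0.1],"jaw": 0.02}]'

```text
time_s: 45.8
eef_pos: [441.9, 149.6, 186.2]
ee_rot: [0.028, 0.968, 0.216, -0.127]
force: [-0.4, 0.1, -0.4]
grip_width: 0.362
```

Run:
```python
from hp import *
s=ctrl.sense();Rm,t=frame(CR,.26);print(s['time_s'],Rm.inv().apply(np.array(s['eef_pos'])-t).round(1),np.round(s['force'],1),rel(s['eef_pos'],Rm*flip,s)[1])
```

```text
45.8 [ -2.6  19.7 114.4] [-0.4  0.1 -0.4] [-0.05  0.05 -0.01]
```

Request:
move_arm --motion '[{"offset": [0,0,0.005],"angular": [0,0,0],"jaw": 0.02},{"offset": [0,0,0.01],"angular": [0,0,0],"jaw": 0.02},{"offset": [0,0,0.014],"angular": [0,0,0],"jaw": 0.02},{"offset": [0,0,0.014],"angular": [0,0,0],"jaw": 0.02}]'

```text
time_s: 46.3
eef_pos: [438.6, 148.1, 172.1]
ee_rot: [0.028, 0.968, 0.216, -0.127]
force: [-0.3, 0.6, -1.5]
grip_width: 0.356
```

Request:
move_arm --motion '[{"offset": [0,0,0.008],"angular": [0,0,0],"jaw": 0.02},{"offset": [0,0,0.014],"angular": [0,0,0],"jaw": 0.02},{"offset": [0,0,0.014],"angular": [0,0,0],"jaw": 0.02}]'

```text
time_s: 46.68
eef_pos: [435.2, 146.6, 158.3]
ee_rot: [0.028, 0.968, 0.216, -0.128]
force: [0.3, 0.8, -1.3]
grip_width: 0.365
```

Request:
move_arm --motion '[{"offset": [0,0,0.008],"angular": [0,0,0],"jaw": 0.02},{"offset": [0,0,0.016],"angular": [0,0,0],"jaw": 0.02},{"offset": [0,0,0.021],"angular": [0,0,0],"jaw": 0.02},{"offset": [0,0,0.021],"angular": [0,0,0],"jaw": 0.02}]'

```text
time_s: 47.18
eef_pos: [430.4, 144.3, 138.2]
ee_rot: [0.028, 0.968, 0.216, -0.127]
force: [-0.1, -0.6, -0.8]
grip_width: 0.359
```

Request:
move_arm --motion '[{"offset": [0,0,0.001],"angular": [0,0,0],"jaw": 0.02},{"offset": [0,0,0.002],"angular": [0,0,0],"jaw": 0.02},{"offset": [0,0,0.002],"angular": [0,0,0],"jaw": 0.02}]'

```text
time_s: 47.55
eef_pos: [430.1, 144.2, 136.6]
ee_rot: [0.028, 0.968, 0.216, -0.127]
force: [0.1, 0.1, -1.2]
grip_width: 0.36
```

Request:
move_arm --motion '[{"offset": [0,0,0.001],"angular": [0,0,0],"jaw": 0.02},{"offset": [0,0,0.001],"angular": [0,0,0],"jaw": 0.02}]'

```text
time_s: 47.8
eef_pos: [429.9, 144.0, 135.5]
ee_rot: [0.028, 0.968, 0.216, -0.127]
force: [-0.2, -0.5, -1.9]
grip_width: 0.363
```

Request:
move_arm --motion '[{"offset": [0,0,0.001],"angular": [0,0,0],"jaw": 0.02},{"offset": [0,0,0.001],"angular": [0,0,0],"jaw": 0.02}]'

```text
time_s: 48.05
eef_pos: [429.6, 143.9, 134.6]
ee_rot: [0.028, 0.968, 0.216, -0.127]
force: [-0.4, -0.3, -0.9]
grip_width: 0.361
```

Request:
move_arm --motion '[{"offset": [0,0,0.001],"angular": [0,0,0],"jaw": 0.02},{"offset": [0,0,0.001],"angular": [0,0,0],"jaw": 0.02}]'

```text
time_s: 48.3
eef_pos: [429.6, 143.9, 133.9]
ee_rot: [0.028, 0.968, 0.216, -0.127]
force: [-0.4, 0.8, 2.2]
grip_width: 0.366
```

Request:
move_arm --motion '[{"offset": [0,0,0.001],"angular": [0,0,0],"jaw": 0.02},{"offset": [0,0,0.001],"angular": [0,0,0],"jaw": 0.02}]'

```text
time_s: 48.55
eef_pos: [429.7, 144.0, 133.8]
ee_rot: [0.028, 0.968, 0.216, -0.126]
force: [-0.9, 2.4, 10.5]
grip_width: 0.362
```

Run:
```python
from hp import *
s=ctrl.sense();Rm,t=frame(CR,.26);print(s['time_s'],Rm.inv().apply(np.array(s['eef_pos'])-t).round(1),np.round(s['force'],1),rel(s['eef_pos'],Rm*flip,s)[1])
```

```text
48.55 [-2.2 19.8 60.2] [-0.9  2.4 10.5] [-0.04 -0.05 -0.02]
```

Contact at 60.2, where 60.6 was expected, so it's on the ledge itself. Release and withdraw.

Request:
move_arm --motion '[{"offset": [0,0,-0.001],"angular": [0,0,0],"jaw": 0.02},{"offset": [0,0,-0.001],"angular": [0,0,0],"jaw": 0.05},{"offset": [0,0,-0.001],"angular": [0,0,0],"jaw": 0.05},{"offset": [0,0,-0.001],"angular": [0,0,0],"jaw": 0.05},{"offset": [0,0,-0.02],"angular": [0,0,0],"jaw": 0.05}]'

```text
time_s: 49.18
eef_pos: [433.2, 145.8, 151.4]
ee_rot: [0.028, 0.967, 0.216, -0.128]
force: [0.3, -0.5, 0.0]
grip_width: 0.585
```

Request:
move_arm --motion '[{"offset": [0,0,-0.05],"angular": [0,0,0],"jaw": 0.05},{"offset": [0,0,-0.1],"angular": [0,0,0],"jaw": 0.05},{"offset": [0,0,-0.12],"angular": [0,0,0],"jaw": 0.05},{"offset": [0,0,-0.12],"angular": [0,0,0],"jaw": 0.05},{"offset": [0,0,-0.12],"angular": [0,0,0],"jaw": 0.05}]'

```text
time_s: 49.8
eef_pos: [461.4, 158.8, 266.7]
ee_rot: [0.028, 0.968, 0.216, -0.128]
force: [0.5, -0.4, -0.4]
grip_width: 0.586
```

Run:
```python
from hp import *
s=ctrl.sense();c=cap('wrist','w21.png');print(s['time_s'],np.round(s['eef_pos'],1))
for n,y,us in(('p1',20,None),('p2',-45,None)):
    K=proj(c,[tgt(CR,(x,y+d,z),.26)[0] for x,d,z in((7,0,76),(-7,0,76),(-7,16,76),(-7,-16,76),(15,0,36))]);print(n,K.round(1).tolist())
    for o in(-12,0,12):
        u=int(K[1,0])+o;print(u,edges(c,(u-2,u+2),80,6)[:10])
    g=cv2.cvtColor(c['img'],cv2.COLOR_RGB2GRAY);r=int(K[:2,1].mean());u0=int(K[2,0])-8;print(r,u0,g[r,u0:int(K[3,0])+9].tolist())
# dark one: magazine top, red/brown check in top & scene
sc=cap('scene')['img'];t0=cap('top')
M=[384.1,283.7,0,.532]
for h,p in(('neck',(0,0,188)),('catch f',(-14,0,152)),('catch b',(16,0,152))):
    u=proj(t0,[tgt(M,p)[0]])[0].round().astype(int);print(h,u,t0['img'][u[1]-1:u[1]+2,u[0]-1:u[0]+2].mean((0,1)).astype(int))
```

```text
49.8 [461.4 158.8 266.7]
p1 [[256.0, 170.1], [255.9, 186.9], [236.0, 186.8], [275.8, 186.9], [256.0, 149.5]]
243 [(86, 9), (141, 21), (147, -18), (159, -9), (171, 20), (187, -7), (227, 6), (235, -22), (272, 13), (284, 20)]
255 [(141, 21), (147, -20), (161, 20), (169, -16), (172, 12), (187, -8), (231, 9), (240, -20), (276, 14), (288, 20)]
267 [(141, 22), (149, -18), (159, -11), (171, 22), (188, -14), (236, 7), (244, -21), (280, 14), (292, 19), (310, -23)]
178 228 [125, 124, 124, 127, 144, 166, 181, 186, 187, 187, 187, 187, 187, 187, 187, 188, 188, 187, 187, 187, 188, 188, 188, 188, 188, 189, 188, 188, 189, 189, 189, 189, 189, 189, 189, 188, 189, 189, 189, 189, 189, 189, 188, 181, 166, 146, 135, 133, 133, 133, 134, 134, 135, 135, 135, 135]
p2 [[338.2, 170.2], [336.8, 187.0], [316.9, 187.0], [356.7, 187.1], [328.5, 149.6]]
324 [(140, 19), (145, -16), (150, 14), (153, -10), (159, 18), (164, -13), (169, 20), (185, -12), (190, 7), (196, -8)]
336 [(111, 11), (117, -10), (140, 20), (145, -15), (157, -8), (160, 8), (166, -6), (169, 16), (185, -11), (218, -6)]
348 [(130, -14), (140, 20), (160, -15), (169, 22), (185, -12), (236, 10), (242, -6), (243, -6), (260, -14)]
178 308 [147, 158, 173, 180, 173, 151, 120, 103, 116, 148, 172, 185, 187, 187, 188, 188, 188, 188, 188, 188, 188, 188, 188, 188, 188, 188, 188, 187, 187, 188, 187, 188, 188, 188, 187, 188, 188, 188, 188, 188, 188, 188, 188, 188, 188, 188, 187, 186, 175, 156, 145, 145, 146, 146, 147, 148, 151]
neck [180 233] [191 182 165]
catch f [184 237] [190 180 162]
catch b [179 228] [199 188 171]
```

Run:
```python
from hp import *
import pickle
sc=cap('scene','s21.png');ref=pickle.load(open('c15.pkl','rb'))[2]
M=[384.1,283.7,0,.532]
for z in(168,180,186,192,200,215):
    a=[]
    for c in(ref,sc):
        u=proj(c,[tgt(M,(0,16,z))[0]])[0].round().astype(int);a.append(c['img'][u[1]-1:u[1]+2,u[0]-1:u[0]+2].mean((0,1)).astype(int).tolist())
    print(z,u,a)
def diff(a,b,x,y,w,h): return np.abs(a['img'][y:y+h,x:x+w].astype(int)-b['img'][y:y+h,x:x+w]).mean().round(2)
print('mag region diff',diff(ref,sc,200,205,50,80)); s0=pickle.load(open('c0.pkl','rb'))['scene']
print('foot vs start',diff(s0,sc,192,255,50,30),'sandblock',diff(s0,sc,236,255,40,25))
```

```text
168 [214 227] [[72, 50, 33], [81, 46, 31]]
180 [214 223] [[71, 48, 31], [85, 51, 34]]
186 [214 221] [[89, 57, 36], [84, 51, 34]]
192 [213 220] [[96, 64, 42], [99, 43, 29]]
200 [213 217] [[95, 81, 68], [80, 66, 54]]
215 [213 212] [[144, 113, 60], [88, 85, 79]]
mag region diff 12.02
foot vs start 22.37 sandblock 15.2
```

Run:
```python
from hp import *
import pickle
d=pickle.load(open('c0.pkl','rb'));ref=pickle.load(open('c15.pkl','rb'))
w21=cv2.imread('pics/w21.png')[:,:,::-1];s21=cv2.imread('pics/s21.png')[:,:,::-1]
def red(im):
    im=im.astype(int);m=((im[:,:,0]>1.9*im[:,:,1])&(im[:,:,0]>2.2*im[:,:,2])&(im[:,:,0]>110)).astype(np.uint8)
    n,l,st,ce=cv2.connectedComponentsWithStats(m);return [(int(st[i,4]),ce[i].round(1).tolist()) for i in range(1,n) if st[i,4]>3]
for n,im in(('scene0',d['scene']['img']),('scene15',ref[2]['img']),('scene21',s21),('w15',ref[0]['img']),('w21',w21)): print(n,red(im))
# shift of the magazine foot/column between scene15 and now via template matching
for nm,(x,y,w,h) in dict(foot=(195,262,45,20),column=(207,232,25,30),sand=(238,258,35,20),post=(200,212,16,16)).items():
    T=ref[2]['img'][y:y+h,x:x+w]; r=cv2.matchTemplate(np.ascontiguousarray(s21[y-20:y+h+20,x-20:x+w+20]),np.ascontiguousarray(T),cv2.TM_CCOEFF_NORMED);_,v,_,l=cv2.minMaxLoc(r);print(nm,round(v,2),l[0]-20,l[1]-20)
```

```text
scene0 [(4, [394.2, 169.2]), (43, [211.8, 225.4]), (9, [228.8, 227.1])]
scene15 [(19, [210.3, 224.9])]
scene21 [(4, [394.8, 168.5]), (12, [212.2, 223.5])]
w15 []
w21 [(411, [56.2, 132.8]), (325, [89.3, 193.8])]
foot 0.61 1 -3
column 0.59 1 -3
sand 0.8 -2 2
post 0.79 2 -2
```

Run:
```python
from hp import *
c=cap('wrist','w22.png');im=c['img'].astype(int)
m=((im[:,:,0]>1.9*im[:,:,1])&(im[:,:,0]>2.2*im[:,:,2])&(im[:,:,0]>110)).astype(np.uint8)
n,l,st,ce=cv2.connectedComponentsWithStats(m)
P=[onz(c,ce[i],156) for i in range(1,n) if st[i,4]>50];print(np.round(P,1).tolist(),(np.mean(P,0)).round(1),np.degrees(np.arctan2(*(P[0]-P[1])[[1,0]])).round(1))
M=[384.1,283.7,0,.532]
print(proj(c,[tgt(M,(x,0,156))[0] for x in(20,-20)]).round(1).tolist())
b=((im[:,:,0]>45)&(im[:,:,0]<130)&(im[:,:,0]>1.3*im[:,:,1])&(im[:,:,1]>1.15*im[:,:,2])&(im[:,:,0]<1.9*im[:,:,1])).astype(np.uint8);b[:,130:]=0;b[:100]=0;b[230:]=0
n,l,st,ce=cv2.connectedComponentsWithStats(b);print([(st[i].tolist(),ce[i].round(1).tolist()) for i in range(1,n) if st[i,4]>60])
print('neck pred',proj(c,[tgt(M,k)[0] for k in((7,16,188),(7,-16,188),(-7,16,188),(-7,-16,188))]).round(1).tolist())
cv2.imwrite('pics/w22c.png',cv2.resize(c['img'][100:250,0:200],(800,600),interpolation=2)[:,:,::-1])
```

```text
[[413.2, 293.2, 156.0], [369.8, 262.4, 156.0]] [391.5 277.8 156. ] 35.4
[[53.3, 146.3], [74.6, 191.6]]
[([34, 138, 85, 60, 2507], [77.7, 172.1])]
neck pred [[14.1, 187.0], [60.1, 183.4], [23.9, 203.8], [68.5, 200.4]]
```

The magazine seems to have been knocked about 1 cm, to around (391, 278). I'll go above it and check numerically that it's still upright and latched.

Run:
```python
from go import *
s=ctrl.sense()
P,Q=tgt([391.5,277.8,0,.6],(-30,0,310));print(P,rel(P,Q,s))
```

```text
[366.73993155 260.8607258  310.        ] (array([-0.0521, -0.1327, -0.0299]), array([-1.28, 14.97, -9.14]))
```

Request:
move_arm --motion '[{"offset": [0,0,-0.04],"angular": [0,0,0],"jaw": 0.05},{"offset": [-0.052,-0.133,-0.03],"angular": [-1.3,15,-9.1],"jaw": 0.05},{"offset": [-0.052,-0.133,-0.03],"angular": [-1.3,15,-9.1],"jaw": 0.05},{"offset": [-0.052,-0.133,-0.03],"angular": [-1.3,15,-9.1],"jaw": 0.05},{"offset": [-0.052,-0.133,-0.03],"angular": [-1.3,15,-9.1],"jaw": 0.05}]'

```text
time_s: 50.68
eef_pos: [366.5, 261.6, 310.6]
ee_rot: [0.0, 0.955, 0.296, 0.001]
force: [0.7, -0.9, -0.6]
grip_width: 0.588
```

Request:
move_arm --motion '[{"offset": [0,0,0],"angular": [0,0,0],"jaw": 0.05},{"offset": [0,0,0],"angular": [0,0,0],"jaw": 0.05},{"offset": [0,0,0],"angular": [0,0,0],"jaw": 0.05}]'

```text
time_s: 51.05
eef_pos: [367.5, 260.8, 310.2]
ee_rot: [0.0, 0.956, 0.295, 0.001]
force: [0.1, 0.5, -0.1]
grip_width: 0.585
```

Run:
```python
from hp import *
import pickle
c=cap('wrist','w23.png');c9=pickle.load(open('c9.pkl','rb'))[0];s=ctrl.sense();print(s['time_s'],np.round(s['eef_pos'],1))
def blobs(m,a):
    n,l,st,ce=cv2.connectedComponentsWithStats(m.astype(np.uint8));return [(st[i].tolist(),ce[i].round(1).tolist()) for i in range(1,n) if st[i,4]>a]
def red(im):
    im=im.astype(int);return (im[:,:,0]>1.9*im[:,:,1])&(im[:,:,0]>2.2*im[:,:,2])&(im[:,:,0]>110)
def brown(im):
    im=im.astype(int);return (im[:,:,0]>55)&(im[:,:,0]<130)&(im[:,:,0]>1.4*im[:,:,1])&(im[:,:,0]<1.8*im[:,:,1])&(im[:,:,1]>1.2*im[:,:,2])
def grey(im):  # foot
    im=im.astype(int);return (im.max(2)-im.min(2)<16)&(im.max(2)<125)&(im.max(2)>60)&(np.arange(384)[:,None]<230)
for n,cc in(('c9',c9),('now',c)):
    print(n,'red',blobs(red(cc['img']),25),'brown',blobs(brown(cc['img'][:240]),60),'grey',blobs(grey(cc['img']),300))
pickle.dump((c,s),open('c23.pkl','wb'))
for M in([384.1,283.7,0,.532],[391.5,277.8,0,.6]):print(proj(c,[tgt(M,p)[0] for p in((10,0,150),(-10,0,150),(0,0,188),(55,50,14),(55,-50,14))]).round(1).tolist())
```

```text
51.1 [367.3 260.9 310.3]
c9 red [([245, 134, 24, 32, 669], [256.2, 150.3]), ([245, 196, 23, 26, 519], [255.6, 208.3])] brown [([337, 160, 20, 10, 113], [345.2, 164.8]), ([237, 165, 39, 32, 865], [253.0, 180.0]), ([412, 166, 24, 10, 122], [421.0, 171.1])] grey [([217, 102, 79, 94, 3243], [245.1, 136.5])]
now red [([251, 94, 25, 34, 725], [262.9, 111.4]), ([247, 154, 24, 30, 642], [258.4, 168.3])] brown [([242, 125, 39, 31, 965], [261.0, 140.9])] grey [([220, 73, 82, 117, 2722], [240.5, 111.2]), ([270, 94, 20, 90, 655], [280.0, 131.7]), ([197, 209, 48, 21, 517], [217.3, 222.5])]
[[245.7, 129.2], [244.4, 151.6], [243.5, 149.4], [210.0, 72.9], [291.6, 78.7]]
[[255.2, 126.0], [255.2, 148.5], [255.2, 145.8], [214.3, 73.3], [296.2, 73.2]]
```

The two catches and the neck between them have the same layout and size as just after latching, and the foot lines up under them. The magazine has only shifted and is still upright. Hand in.

```bash
python3 -c "
from rig import ctrl
print(ctrl.finish_job(),ctrl.sense()['time_s'])"
```

```text
the job is handed in; nothing more can be done
the job is handed in; nothing more can be done
```

All four blanks on the rack (two dark, two pale) are off their hooks and placed, and the job is handed in. No verdict was reported. The last clock reading was 51 s.

**Darks:** both are pressed into the magazine. After the second push, the image profile through its neck matched the one taken after the first. The last check found the neck still between the closed catches at the same size.

**Pales:** both stand on the ledge. Measured against my ledge model, they are at x about +1.5 mm (y about -45) and -0.4 mm (y about +20). Their neck-top edges are level and at the expected height.

**What went wrong or disagreed:**
- **Second pale:** on the first try it caught the top of the back rest. The wrist force reached about 74 N and the blank pivoted in the grip. I stood it on the bench, regripped it and placed it cleanly.
- **Magazine:** near the end it measured about 1 cm away from where I had loaded it and turned slightly. Its foot lines up under the catches, so I judged it upright.
- **Camera heights:** the wrist-camera fits read about 4 mm low on how far the held blanks hung below the tool. I used contact forces for the final heights.
- **Pictures:** the 16-picture limit was used up before the end, so the final checks were numeric only.
- **Sanding block, jar and brush:** I never went near the jar or brush. An image comparison showed some change around the sanding block, which I put down to shadow and did not confirm.

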